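# Load a sample tray, peel it off its sticking stack and present it over the viewer

## Task

Lay the petri dish in the round recess of the topmost metal tray so that it sits flat on the recess floor, and let go of it. Then take that tray by its upright ear and lift the ear's corner first, so that the tray peels off the trays it sticks to and these stay where they stand on the bench. Carry it with the dish still seated over the low square viewer and finish while holding it there by the ear: level, still, the dish centred over the viewer's round window and the tray roughly 15 cm above the bench; leave the other things on the bench alone.

Things in the scene. Friction and masses are not known exactly. Their poses are not given: they have to be found in the camera images.
- dish: The only petri dish: shallow round closed dish, 62 mm diameter, 15 mm high (solid for gripping: 60 mm diameter, 13 mm high, 30 g), lying flat. Origin at the centre of its underside, z up. Grip it across its diameter from above.
- tray: Topmost tray: square dark bare-metal plate 110 x 110 x 8 mm, about 110 g, with a round recess in its middle (65 mm diameter, 5 mm deep, a hole in its floor) and an upright ear near its (-x, -y) corner. Origin at the centre of its underside, z up, x and y along its sides. At the start it lies nested on the lower trays, underside 40 mm above the bench.
- tray_seat (a point): Centre of the recess floor of the topmost tray, 3 mm above the tray's underside; the centre of the dish's underside belongs here. Its axes are the tray's.
- tray_ear (a point): Middle of the ear's top edge, 44 mm above the tray's underside. The ear is an upright plate 8 mm thick, 24 mm wide, standing 36 mm above the tray's top face; its flat faces look towards the tray's centre and away from it (thickness along the line from the tray's centre to the (-x, -y) corner, mid-thickness 66 mm from the centre). Grip it across its 8 mm from above.
- tray_far (a point): Underside of the topmost tray at the corner diagonally opposite the ear, 76 mm from the centre: the tray is to pivot here while it peels. Studs at the tray's four corners (13 mm high) sit in sprung catches of the lower trays: after about 2.5 mm of play each resists its corner's rise with about 2.5 N for 3.5 mm, then lets go.
- tray_stack: The lower trays: four without ears, stuck together as one loose block 110 x 110 x 40 mm, about 0.75 kg, with a post at each corner (out to 92 mm from the centre, 53 mm high). Origin at the centre of its underside, axes as the top tray's at the start. Pulling the top tray straight up may lift or jerk it too; tilting the top tray up at the ear by about 10 degrees about the opposite corner frees it.
- viewer: Low square grey housing, 90 x 90 x 18 mm, fixed to the bench, with a dark-ringed round glass window 62 mm across in its top. Origin at the centre of its underside, z up; the window is centred on it.
- label_roll: Bystander: white roll of labels, 67 mm diameter, 31 mm high, lying flat. Origin at the centre of its underside.
- stain_bottle: Bystander: small capped bottle, 37 mm diameter, 82 mm high, standing near the cabinet at the back. Origin at the centre of its underside.
- screwdriver: Bystander: screwdriver 167 mm long, 25 mm thick, lying across the bench's front edge. Origin at the middle of its underside.
Things that resemble listed ones, but are neither listed nor needed, are in the scene too. Leave any turquoise look-alike of the dish alone.

How it is judged:
On the way, in this order (a step that is already met when the one before it is completed fails the run):
1. the dish lies flat in the recess of the top tray, which is still nested on the stack, and is let go (horizontal distance between dish and tray_seat below 0.006 m and z of dish in the frame of tray_seat between -0.003 and 0.002 m and angle between the z axis of dish and the z axis of tray, either way round below 0.08 rad and contact force between the fingers and dish below 0.1 N and z of tray_far in the frame of tray_stack below 0.043 m and angle between tray's own z axis and vertical below 0.04 rad), for 0.2 s.
2. the ear's corner is lifted while the opposite corner is still down on the stack (angle between tray's own z axis and vertical above 0.07 rad and z of tray_ear in the frame of tray_stack above 0.09 m and z of tray_far in the frame of tray_stack below 0.048 m and contact force between the fingers and tray above 0.5 N), for 0.05 s.
At the end, for the whole second after the job is handed in: The fingers hold the tray: recess floor 110 to 200 mm over the bench, tilt under 7 degrees, still, dish flat in the recess (6 mm), not touched, within 25 mm of the viewer's centre from above; lower trays flat on the bench within 40 mm of their start (horizontal distance between dish and tray_seat below 0.006 m and z of dish in the frame of tray_seat between -0.003 and 0.002 m and angle between the z axis of dish and the z axis of tray, either way round below 0.08 rad and height (world z) of tray_stack below 0.01 m and angle between tray_stack's own z axis and vertical below 0.08 rad and distance of tray_stack from where it was at the start of the episode below 0.04 m and horizontal distance between dish and viewer below 0.025 m and height (world z) of tray_seat between 0.11 and 0.2 m and angle between tray's own z axis and vertical below 0.12 rad and contact force between the fingers and tray above 0.5 N and contact force between tray and tray_stack below 0.05 N and contact force between the fingers and dish below 0.1 N and linear speed of tray below 0.03 m/s and angular speed of tray below 0.15 rad/s); the arm keeps its last pose, push and grip.
It fails at once if the lower trays are lifted by more than 10 mm, tipped by more than 4.5 degrees or shifted by more than 40 mm (not (height (world z) of tray_stack below 0.01 m and angle between tray_stack's own z axis and vertical below 0.08 rad and distance of tray_stack from where it was at the start of the episode below 0.04 m)).
It fails at once if a bystander is shifted by more than 30 mm or knocked over (distance of any of label_roll, stain_bottle, screwdriver from where it was at the start of the episode above 0.03 m or angle between stain_bottle's own z axis and vertical above 0.5 rad).
It also fails if it takes over 64 s, if anything falls off the work surface, if the arm or the gripper's body presses on something with over 40 N, if the wrist force passes 120 N, or if a joint passes its speed limit or range.

## Robot

A 6-joint arm with a two-finger parallel gripper is mounted at the origin on a cart in front of the work surface, level with it; the furniture and walls round the work are solid. World frame = base frame: x ahead of the robot, y to its left, z up, the work surface at z = 0. Lengths are in m, angles in rad, forces in N, time in s.
With the tool pointing down it reaches from about 0.275 to 0.875 m from the base axis. Payload 12.5 kg.
Tool frame: the origin (TCP) lies midway between the tips of the shut fingers; the grasp point (between the pads) lies 19 mm behind it; x points along the fingers, z is the direction in which the jaws open and shut, and the axes are right-handed (so a half turn about x gives the same grasp; the last joint's range is limited). The gripper opens to 85 mm and grips with 20 to 120 N. Pads are 22 mm wide; open, the fingers measure 114 mm over their backs; the gripper's body (76 mm by 85 mm) begins 54 mm behind the grasp point. The pads swing forward as they close: fully open they stand 13 mm farther back than shut.
Start: joints at [1.231, 0.351, 1.652, -0, 1.139, -0.085], TCP at [0.139, 0.532, 0.2] pointing down, gripper open.
Joint ranges: [-2.75, 2.75], [-0.79, 2.1], [0.01, 2.65], [-1.57, 4.71], [0.07, 3.14], [-2.87, 2.87]. Speed limits (rad/s): [2.22, 2.22, 2.79, 3.14, 3.14, 3.14].

## Interface

Orientations are given as a unit quaternion [w, x, y, z].
In Python, from cell import env gives the robot as it stands.
- The arm moves only by the tool step_arm, never from a script. Its argument "rows" is a list of rows, each a list of 4 numbers: the shift along the tool's x, y, z in mm, then the turn about the tool's x in degrees. A call has exactly 8 rows; each row shifts and turns the commanded pose from where the row before left it, along the tool's axes as they then stand; what a row does not reach is not made up. A row lasts 1/10 s, in which the tool goes at most 50 mm and 8.59 degrees, less where a joint would pass 70% of its speed; a pose out of reach is approached as far as the arm can. A call with a gripper value outside its range is refused whole. "jaw" is the closure, from -1 (fully open) to 1 (shut), set as the call begins (left out, the last holds). The fingers move at their own pace and stop on an object; the grip force is fixed at half the most. Time passes only in rows, so rows that do not move let the fingers close, or fill a call up. It gives the time, the measured TCP pose, the force and the opening at its end, in the units of the state.
- env.sense(): the state, without advancing time (a new reading comes with each control period).
- env.camera(name): name is "scene" or "top"; returns the picture (480x640x3 uint8, red, green, blue); there is no depth.
- env.calibration(name): a dict with "camera_matrix" (3x3 intrinsics, pixels), "eye" and "orientation" of the camera in the world. Camera axes: x right, y up, looking along -z (the intrinsics and any distortion apply to the point x, -y, -z); pixel columns grow to the right and rows downward; lengths in m; the calibration is good to about 2 mm. A picture is of the moment at which its call begins. calibration takes no time and is no camera call.
- env.hand_in(): hands the job in, once; it reports no verdict.
The state is a dict: "time": time; "joint_positions": joint angles; "qvel": joint speeds; "tau": joint torques, N m; "ee_pos": TCP position; "tool_rot": TCP orientation; "ft_force": force on the tool from outside, world axes, zero at the start; "torque": the same for the moment, N m; "width": finger opening in m.
Only numpy, scipy, OpenCV 4.12 (cv2) and the standard library are available. Lean on these libraries where they do the work, as an engineer would, in place of code of your own. Each camera call takes 0.05 s, during which the arm holds its last target. There are 200 camera calls.

## Working session

There is one attempt and no reset: what is moved stays moved. The work goes in short steps, Python scripts to look and compute and a tool call to move; the robot and the scene stay as the last step left them, time stands still between calls to the robot, and variables do not carry over. Pictures are saved under pics/ and viewed, on a budget of 10 in all, crops included, one or two more only if the job needs it, and the job is handed in when it is done.

Besides the shell and the picture viewer there is one more tool, called as name([rows], argument=value, ...), one row to a line, values as JSON. step_arm: Moves the arm, as the interface text tells. Its arguments: {"type":"object","properties":{"rows":{"type":"array"},"jaw":{"type":"number"}},"required":["rows"]}

```bash
mkdir -p pics; ls
cat > h.py <<'E'
import numpy as np, cv2
from cell import env
from scipy.spatial.transform import Rotation as R
def q2m(q): return R.from_quat([q[1],q[2],q[3],q[0]]).as_matrix()
def cal(n):
    c=env.calibration(n); return np.array(c["camera_matrix"]),np.array(c["eye"]),q2m(c["orientation"]) if np.size(c["orientation"])==4 else np.array(c["orientation"])
def ray(n,px,z):
    K,e,M=cal(n); px=np.atleast_2d(np.asarray(px,float))
    d=np.c_[px,np.ones(len(px))]@np.linalg.inv(K).T; d=(d*[1,-1,-1])@M.T
    return e+d*((z-e[2])/d[:,2])[:,None]
def proj(n,P):
    K,e,M=cal(n); p=((np.atleast_2d(P)-e)@M)*[1,-1,-1]; p=p@K.T; return p[:,:2]/p[:,2:]
E
python3 - <<'E'
from h import *
for n in("top","scene"):
    print(env.calibration(n)); im=env.camera(n); cv2.imwrite(f"pics/{n}0.png",im[:,:,::-1])
s=env.sense(); print(s); print(q2m(s["tool_rot"]))
E
```

```text
pics
{'camera_matrix': array([[595.59982097,   0.        , 319.99719016],
       [  0.        , 595.59982097, 244.86437714],
       [  0.        ,   0.        ,   1.        ]]), 'eye': array([ 0.4164347 , -0.01744895,  0.95390051]), 'orientation': array([ 0.71332536,  0.04573286, -0.04974643, -0.69756772])}
{'camera_matrix': array([[519.93095885,   0.        , 322.4892413 ],
       [  0.        , 519.93095885, 231.50931989],
       [  0.        ,   0.        ,   1.        ]]), 'eye': array([ 0.17663253, -0.46448247,  0.70191824]), 'orientation': array([ 0.87652384,  0.34776321, -0.12208541, -0.30961565])}
{'time': 0.1, 'joint_positions': array([ 1.23140615e+00,  3.51163908e-01,  1.65233319e+00, -3.93781700e-05,
        1.13912136e+00, -8.46137197e-02]), 'qvel': array([-8.85831488e-04, -2.44464112e-03, -2.36220058e-03,  1.17913339e-03,
       -3.70107465e-05, -1.35531457e-03]), 'tau': array([-4.82683845e-04, -5.06833792e+01, -2.91876447e+01, -9.64518790e-05,
        2.62796959e-03, -1.57230670e-05]), 'ee_pos': array([0.13850087, 0.53194187, 0.19963261]), 'tool_rot': array([ 0.55916907, -0.43263849,  0.5597647 ,  0.43222375]), 'ft_force': array([-0.34989403, -0.61072089, -0.20039983]), 'torque': array([-0.07059974,  0.02487616, -0.00433072]), 'width': 0.08551608013020155}
[[-3.07779165e-04 -9.67723809e-01  2.52012964e-01]
 [-9.79203318e-04  2.52013147e-01  9.67723315e-01]
 [-9.99999473e-01  5.10731431e-05 -1.02516276e-03]]
```

View pics/top0.png

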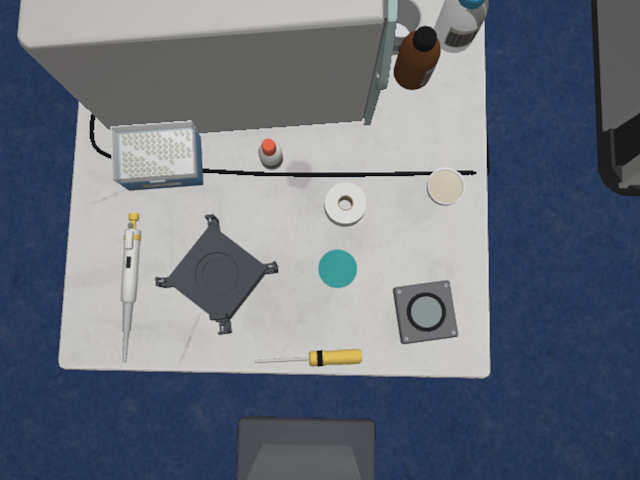

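View pics/scene0.png

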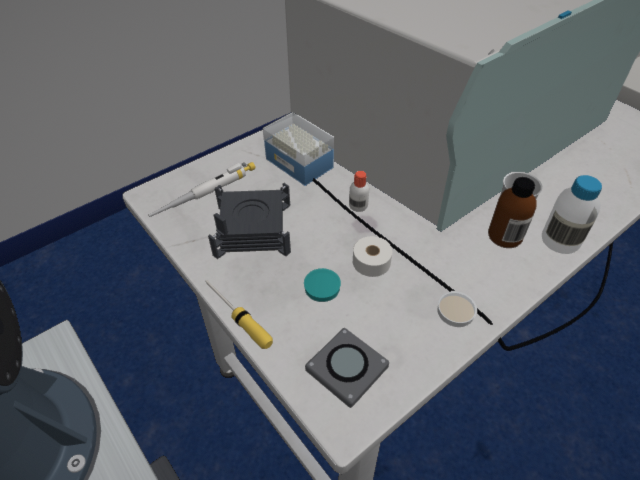

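The top view shows the tray stack at about (217,275), with corner posts at (212,219), (275,267), (224,328) and (160,282). The viewer window is at (426,312). There are two dish candidates: a cream/clear dish at (446,186) and a turquoise disc at (338,268). The cream one fits, since the turquoise is the declared look-alike. I'll enlarge the dish and the tray corners to confirm the dish and find the ear.

Run:
```python
from h import *
a=cv2.imread("pics/top0.png");b=cv2.imread("pics/scene0.png")
A=cv2.resize(a[205:345,147:287],(400,400),interpolation=3);B=cv2.resize(b[170:270,200:300],(400,400),interpolation=3)
C=cv2.resize(a[150:220,410:480],(200,200),interpolation=3);D=cv2.resize(b[275:345,422:492],(200,200),interpolation=3)
o=np.zeros((600,800,3),np.uint8);o[:400,:400]=A;o[:400,400:]=B;o[400:,:200]=C;o[400:,200:400]=D
o[:400]=np.clip(o[:400].astype(float)*1.8,0,255)
cv2.imwrite("pics/crop1.png",o)
```

```text
(no output)
```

View pics/crop1.png

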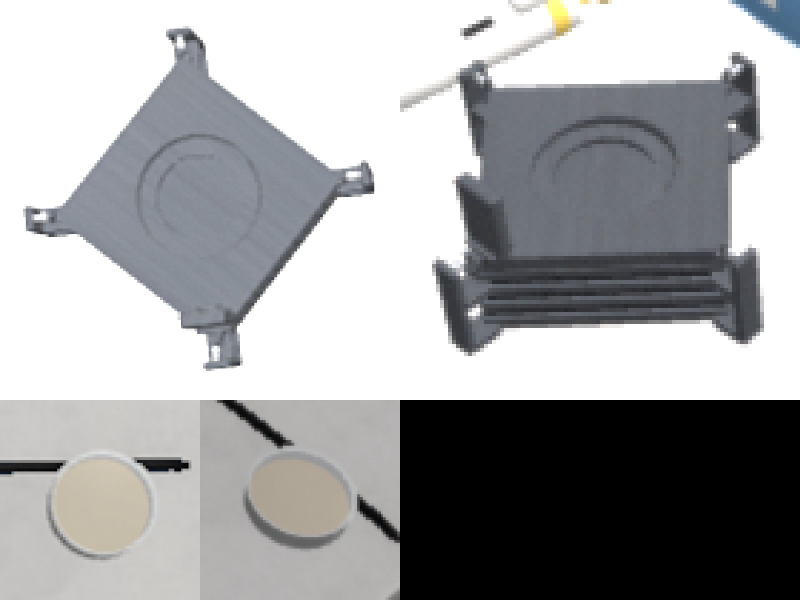

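The crop confirms the cream dish with a clear rim as the only petri dish. The ear stands at the tray's near corner, about (220,316) in the top view and (220,224) in the scene view. Next I'll measure positions.

```bash
cat >> h.py <<'E'
from scipy.ndimage import map_coordinates
def quad(g,C,half=5,sub=0.1,lo=.15,hi=.85):
    """refine a dark quad's edges (pixel corners C, in order) by strongest gradient on perpendicular profiles"""
    C=np.array(C,float); L=[]
    for i in range(4):
        a,b=C[i],C[(i+1)%4]; n=np.array([-(b-a)[1],(b-a)[0]])/np.linalg.norm(b-a); P=[]
        for t in np.linspace(lo,hi,40):
            s=np.arange(-half,half,sub); p=a+t*(b-a)+s[:,None]*n
            v=np.gradient(map_coordinates(g,[p[:,1],p[:,0]],order=1)); v=np.convolve(v,np.ones(10)/10,'same')
            k=np.argmax(abs(v[8:-8]))+8; P.append(p[k])
        vx,vy,x,y=cv2.fitLine(np.float32(P),cv2.DIST_HUBER,0,.01,.01).ravel(); L.append((np.array([vx,vy]),np.array([x,y])))
    out=[]
    for i in range(4):
        (d1,p1),(d2,p2)=L[i-1],L[i]; t=np.linalg.solve(np.c_[d1,-d2],p2-p1); out.append(p1+t[0]*d1)
    return np.array(out)
E
python3 - <<'E'
from h import *
a=cv2.imread("pics/top0.png");b=cv2.imread("pics/scene0.png")
for n,im,box in(("top",a,(415,155,475,215)),("scene",b,(430,285,485,335))):
    x0,y0,x1,y1=box; c=cv2.cvtColor(im,cv2.COLOR_BGR2HSV)[y0:y1,x0:x1]
    m=((c[:,:,1]>35)&(c[:,:,2]>120)).astype(np.uint8); m=cv2.morphologyEx(m,cv2.MORPH_OPEN,np.ones((3,3)))
    ct=max(cv2.findContours(m,0,1)[0],key=cv2.contourArea); e=cv2.fitEllipse(ct)
    px=np.array(e[0])+[x0,y0]; print(n,"dish",px,e[1],[ray(n,px,z)[0].round(4) for z in(.008,.013,.015)])
gt=cv2.cvtColor(a,6).astype(float);gs=cv2.cvtColor(b,6).astype(float)
T=lambda p:np.array(p)*.35+[147,205]
S=lambda p:(np.array(p)-[400,0])*.25+[200,170]
for n,g,C in(("top",gt,T([[65,210],[195,65],[345,190],[235,325]])),("scene",gs,S([[470,255],[487,92],[725,82],[730,252]]))):
    q=quad(g,C,3.0); W=ray(n,q,.048); print(n,C.round(1).tolist(),q.round(1).tolist(),W.round(4).tolist(),"side",np.linalg.norm(W-np.roll(W,-1,0),axis=1).round(4),"c",W.mean(0).round(4))
print("recess top",ray("top",[217,274.6],.048))
for n,g,c,box in(("top",gt,(426,312),30),("scene",gs,(347,363),30)):
    x,y=c; s=(g[y-box:y+box,x-box:x+box]<45).astype(np.uint8)
    ct=max(cv2.findContours(s,0,1)[0],key=cv2.contourArea); e=cv2.fitEllipse(ct); px=np.array(e[0])+[x-box,y-box]
    print(n,"viewer",px,e[1],ray(n,px,.018))
E
```

```text
top dish [436.80133629 195.40394592] (4.432810306549072, 8.471623420715332) [array([ 0.6304, -0.2092,  0.008 ]), array([ 0.6293, -0.2082,  0.013 ]), array([ 0.6289, -0.2078,  0.015 ])]
scene dish [442.36205387 306.83586121] (2.920030117034912, 10.643233299255371) [array([ 0.6314, -0.2069,  0.008 ]), array([ 0.6281, -0.2088,  0.013 ]), array([ 0.6268, -0.2095,  0.015 ])]
top [[169.8, 278.5], [215.2, 227.8], [267.8, 271.5], [229.2, 318.8]] [[167.10000610351562, 277.1000061035156], [215.39999389648438, 227.39999389648438], [268.70001220703125, 268.6000061035156], [228.8000030517578, 320.20001220703125]] [[0.4849, 0.2102, 0.048], [0.563, 0.1403, 0.048], [0.5013, 0.0561, 0.048], [0.4219, 0.1137, 0.048]] side [0.1048 0.1044 0.0981 0.1153] c [0.4928 0.1301 0.048 ]
scene [[217.5, 233.8], [221.8, 193.0], [281.2, 190.5], [282.5, 233.0]] [[214.60000610351562, 234.89999389648438], [222.0, 191.5], [282.6000061035156, 189.10000610351562], [282.29998779296875, 231.8000030517578]] [[0.413, 0.1251, 0.048], [0.4808, 0.2122, 0.048], [0.5726, 0.1468, 0.048], [0.5077, 0.0581, 0.048]] side [0.1104 0.1127 0.1099 0.116 ] c [0.4936 0.1356 0.048 ]
recess top [[0.49038655 0.13455536 0.048     ]]
top viewer [425.76369667 311.57876587] (36.78452682495117, 37.63942337036133) [[ 0.44223018 -0.1890619   0.018     ]]
scene viewer [346.89295769 362.67818832] (37.11498260498047, 40.67510223388672) [[ 0.4425336  -0.19000898  0.018     ]]
```

Run:
```python
from h import *
ims={n:cv2.imread(f"pics/{n}0.png") for n in("top","scene")}
def samp(im,n,P): p=proj(n,P); return map_coordinates(im,[p[:,1],p[:,0]],order=1)
for n,im in ims.items():   # dish, saturation and gray
    s=cv2.cvtColor(im,cv2.COLOR_BGR2HSV)[:,:,1].astype(float); px={"top":(446,186),"scene":(457,308)}[n]
    x,y=px; print(n,"sat c/out",s[y,x],s[y+28,x-30]); m=np.zeros(s.shape,np.uint8); 
    m[y-27:y+27,x-27:x+27]=(s>(s[y,x]*.6+.4*s[y+28,x-30]))[y-27:y+27,x-27:x+27]; m=cv2.morphologyEx(m,2,np.ones((3,3)))
    ct=max(cv2.findContours(m,0,1)[0],key=cv2.contourArea); e=cv2.fitEllipse(ct)
    print("dish",e,[ray(n,e[0],z)[0].round(4)[:2].tolist() for z in(.005,.010,.015)])
th=np.arctan2(.1348-.1301,.05) 
c=np.array([.4915,.1345]);
for n,im in ims.items():
    g=cv2.cvtColor(im,6).astype(float)
    W={"top":[[0.4849,.2102],[.563,.1403],[.5013,.0561]],"scene":[[0.4808,.2122],[.5726,.1468],[.5077,.0581]]}[n]
    # edge profiles, axis guess from first edges
    u=np.array([.0918,-.0654])/np.linalg.norm([.0918,-.0654]); v=np.array([-u[1],u[0]])
    for nm,a,b in(("+u",u,v),("-u",-u,v),("+v",v,u),("-v",-v,u)):
        row=[]
        for t in(-.025,0,.025):
            r=np.arange(.045,.066,.0005); pr=np.mean([samp(g,n,np.c_[c+np.outer(r,a)+(t+d)*b,np.full(len(r),.048)]) for d in np.linspace(-.012,.012,13)],0)
            gr=np.abs(np.gradient(pr)); pk=[(round(r[i]*1000,1),round(gr[i],1)) for i in range(1,len(r)-1) if gr[i]>gr[i-1] and gr[i]>=gr[i+1] and gr[i]>.8]; row.append(pk)
        print(n,nm,*row,sep="  ")
    P=[]; cr=ray("top",[217,274.6],.048)[0,:2]
    for A in np.radians(np.arange(0,360,15)):
        r=np.arange(.026,.039,.0005); d=np.array([np.cos(A),np.sin(A)]); pr=np.mean([samp(g,n,np.c_[cr+np.outer(r,[np.cos(A+k),np.sin(A+k)]),np.full(len(r),.048)]) for k in np.linspace(-.1,.1,7)],0)
        gr=np.gradient(pr); pk=[(round(r[i]*1000,1),round(gr[i],2)) for i in range(1,len(r)-1) if abs(gr[i])>abs(gr[i-1]) and abs(gr[i])>=abs(gr[i+1]) and abs(gr[i])>.4]; print(n,round(np.degrees(A)),pk)
```

```text
top sat c/out 33.0 4.0
dish ((445.1089172363281, 186.4062957763672), (30.97136116027832, 33.11676025390625), 122.96556854248047) [[0.6464, -0.2235], [0.6452, -0.2224], [0.644, -0.2213]]
scene sat c/out 35.0 6.0
dish ((456.3797302246094, 308.46612548828125), (23.88564109802246, 34.095645904541016), 110.25614166259766) [[0.6485, -0.2222], [0.6451, -0.2239], [0.6418, -0.2257]]
top  +u  [(np.float64(51.0), np.float64(0.9)), (np.float64(54.0), np.float64(21.9))]  [(np.float64(51.0), np.float64(1.1)), (np.float64(54.5), np.float64(22.2))]  [(np.float64(51.5), np.float64(0.9)), (np.float64(54.5), np.float64(22.2))]
top  -u  [(np.float64(55.5), np.float64(15.0)), (np.float64(58.0), np.float64(4.4)), (np.float64(60.0), np.float64(6.0))]  [(np.float64(55.0), np.float64(23.8))]  [(np.float64(55.0), np.float64(23.7))]
top  +v  [(np.float64(57.0), np.float64(21.1))]  [(np.float64(57.0), np.float64(21.1))]  [(np.float64(56.5), np.float64(21.3))]
top  -v  [(np.float64(53.0), np.float64(6.1)), (np.float64(57.5), np.float64(27.9))]  [(np.float64(53.0), np.float64(6.0)), (np.float64(57.5), np.float64(
[... 4051 characters left out ...]
0 [(np.float64(30.0), np.float64(-0.78)), (np.float64(32.0), np.float64(0.56))]
scene 165 []
scene 180 [(np.float64(30.0), np.float64(-0.44))]
scene 195 []
scene 210 []
scene 225 []
scene 240 []
scene 255 []
scene 270 []
scene 285 [(np.float64(31.5), np.float64(-0.55))]
scene 300 [(np.float64(32.0), np.float64(-0.94)), (np.float64(35.0), np.float64(0.63))]
scene 315 [(np.float64(32.5), np.float64(-1.19)), (np.float64(34.5), np.float64(1.34))]
scene 330 [(np.float64(27.0), np.float64(-0.43)), (np.float64(32.5), np.float64(-1.61)), (np.float64(36.0), np.float64(1.33))]
scene 345 [(np.float64(29.5), np.float64(-0.59)), (np.float64(33.0), np.float64(-3.25)), (np.float64(35.5), np.float64(3.77))]
```

step_arm([
  [0,-28,-25,0],
  [0,-28,-25,0],
  [0,-28,-25,0],
  [0,-28,-25,0],
  [0,-28,-25,0],
  [0,-28,-25,0],
  [0,-28,-25,0],
  [0,-28,-25,0],
], jaw=-1)

```text
time: 0.9
ee_pos: [0.3054, 0.2808, 0.2]
tool_rot: [0.559, -0.432, 0.559, 0.432]
ft_force: [0.9, 1.0, -0.2]
width: 0.0851
```

step_arm([
  [0,-28,-25,0],
  [0,-28,-25,0],
  [0,-28,-25,0],
  [0,-28,-25,0],
  [0,-28,-25,0],
  [0,-28,-25,0],
  [0,-28,-25,0],
  [0,-28,-25,0],
])

```text
time: 1.7
ee_pos: [0.4718, 0.0307, 0.1999]
tool_rot: [0.559, -0.432, 0.56, 0.432]
ft_force: [0.1, 1.1, 0.1]
width: 0.0853
```

```bash
cat >> h.py <<'E'
def goto(xy,jawdeg=None,z=None):
    """shift (tool axes, mm) and turn (deg) needed; turn done last"""
    s=env.sense(); M=q2m(s["tool_rot"]); p=s["ee_pos"]; d=np.array([xy[0],xy[1],p[2] if z is None else z])-p
    a=np.degrees(np.arctan2(M[1,2],M[0,2])); t=None if jawdeg is None else -((jawdeg-a+180)%360-180)
    print("t",round(s["time"],2),"p",p.round(4),"jaw",a.round(1),"shift mm",(M.T@d*1000).round(1),"turn",t,"w",round(s["width"],4),"F",s["ft_force"].round(1),"q",s["joint_positions"].round(2))
E
python3 -c "
from h import *
goto((.6452,-.2231),99)"
```

```text
t 1.7 p [0.4718 0.0307 0.1999] jaw 75.4 shift mm [-1.000e-01 -2.318e+02 -2.019e+02] turn -23.61017684738107 w 0.0853 F [0.1 1.1 0.1] q [-0.03  0.21  1.84  0.    1.09 -1.35]
```

step_arm([
  [0,-29,-25,0],
  [0,-29,-25,0],
  [0,-29,-25,0],
  [0,-29,-25,0],
  [0,-29,-25,0],
  [0,-29,-25,0],
  [0,-29,-25,0],
  [0,-29,-27,0],
])

```text
time: 2.5
ee_pos: [0.6455, -0.2229, 0.1996]
tool_rot: [0.559, -0.432, 0.56, 0.433]
ft_force: [0.7, 0.3, 0.9]
width: 0.0855
```

step_arm([
  [20,0,0,-6],
  [20,0,0,-6],
  [20,0,0,-6],
  [20,0,0,-6],
  [20,0,0,0],
  [20,0,0,0],
  [10,0,0,0],
  [0,0,0,0],
])

```text
time: 3.3
ee_pos: [0.6441, -0.2214, 0.0685]
tool_rot: [0.457, -0.538, 0.458, 0.54]
ft_force: [0.6, 0.3, 1.5]
width: 0.0852
```

```bash
python3 -c "
from h import *
goto((.6452,-.2231),99,-.002)
a=env.camera('top');b=env.camera('scene')
cv2.imwrite('pics/a1.png',np.hstack([cv2.resize(a[140:230,400:490],(400,400)),cv2.resize(b[255:345,410:500],(400,400))])[:,:,::-1])"
```

```text
t 3.3 p [ 0.6441 -0.2214  0.0685] jaw 99.4 shift mm [70.5 -1.  -2. ] turn 0.40049595490296497 w 0.0852 F [0.6 0.3 1.5] q [-0.4   0.73  1.38 -0.    1.04 -2.13]
```

View pics/a1.png

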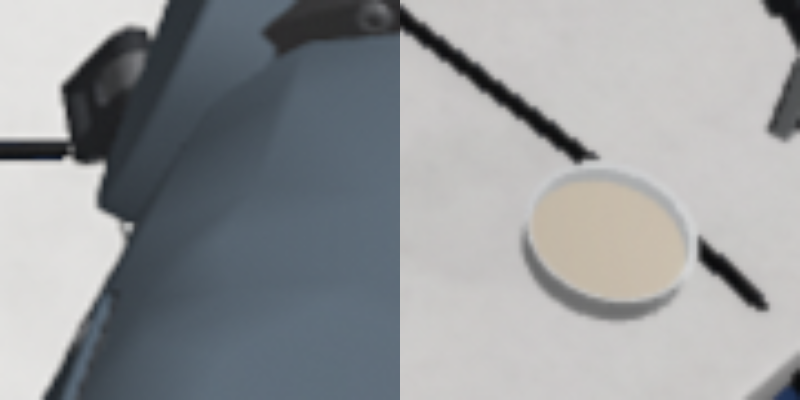

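step_arm([
  [10,-1,-2,0.4],
  [15,0,0,0],
  [15,0,0,0],
  [10,0,0,0],
  [10,0,0,0],
  [7,0,0,0],
  [3.5,0,0,0],
  [0,0,0,0],
])

```text
time: 4.2
ee_pos: [0.6461, -0.2235, -0.0008]
tool_rot: [0.459, -0.538, 0.459, 0.538]
ft_force: [-0.8, 0.1, -0.2]
width: 0.0857
```

step_arm([
  [0,0,0,0],
  [0,0,0,0],
  [0,0,0,0],
  [0,0,0,0],
  [0,0,0,0],
  [0,0,0,0],
  [0,0,0,0],
  [0,0,0,0],
], jaw=1)

```text
time: 5.0
ee_pos: [0.6462, -0.2235, -0.0004]
tool_rot: [0.459, -0.538, 0.459, 0.538]
ft_force: [-0.6, -0.1, 0.0]
width: -0.0001
```

```bash
python3 -c "
from h import *
goto((.6452,-.2231),99,.1)
b=env.camera('scene')
cv2.imwrite('pics/a2.png',cv2.resize(b[235:345,390:500],(600,600))[:,:,::-1])"
```

```text
t 5.0 p [ 6.462e-01 -2.235e-01 -4.000e-04] jaw 99.0 shift mm [-100.4    1.     0.6] turn -0.0011292832769527195 w -0.0001 F [-0.6 -0.1  0. ] q [-0.4   0.82  1.39  0.    0.93 -2.13]
```

View pics/a2.png

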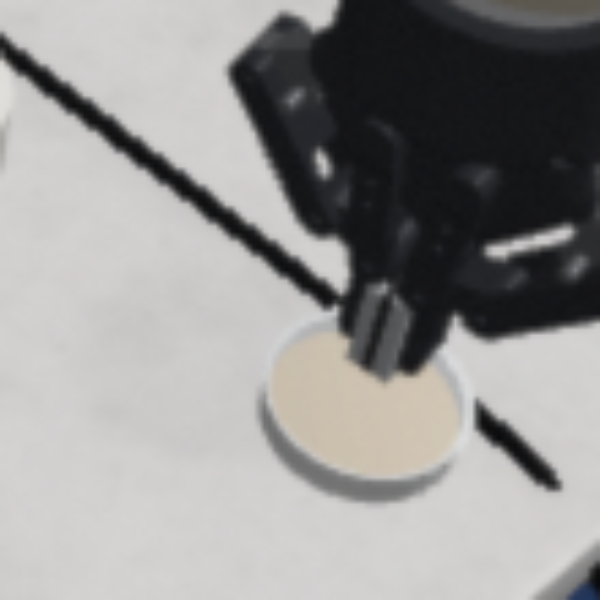

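```bash
python3 -c "
from h import *
p=env.sense()['ee_pos']
for z in (0,.01,.015,.02,.03): print(z,(proj('scene',[p[0],p[1],z])-[390,235])*600/110)
im=cv2.imread('pics/scene0.png');im2=cv2.cvtColor(env.camera('scene'),4)
for i in(im,im2):
  s=cv2.cvtColor(i,40)[:,:,1];m=(s>20).astype(np.uint8);m[:,:425]=0;m[:,490:]=0;m[:280]=0;m[335:]=0
  m=cv2.morphologyEx(m,2,np.ones((3,3)));c=max(cv2.findContours(m,0,1)[0],key=cv2.contourArea);print(cv2.boundingRect(c))
"
```

```text
0 [[357.15097019 417.4671501 ]]
0.01 [[363.43892274 397.98277187]]
0.015 [[366.62425188 388.11244326]]
0.02 [[369.83763523 378.15518357]]
0.03 [[376.35006015 357.97523636]]
(440, 296, 34, 26)
(440, 296, 34, 26)
```

The scene crop shows the fingers shut at about crop (380,375), over the dish and 15–20 mm above the bench. They passed over the 13 mm dish, which hasn't moved. I'll reopen, go lower while watching the force, and grip again.

step_arm([
  [0,0,0,0],
  [0,0,0,0],
  [0,0,0,0],
  [0,0,0,0],
  [0,0,0,0],
  [0,0,0,0],
  [0,0,0,0],
  [0,0,0,0],
], jaw=-1)

```text
time: 5.9
ee_pos: [0.6462, -0.2235, -0.0004]
tool_rot: [0.459, -0.538, 0.459, 0.538]
ft_force: [0.1, 0.2, -0.7]
width: 0.0851
```

step_arm([
  [2,0,0,0],
  [2,0,0,0],
  [2,0,0,0],
  [1,0,0,0],
  [1,0,0,0],
  [0,0,0,0],
  [0,0,0,0],
  [0,0,0,0],
])

```text
time: 6.7
ee_pos: [0.6463, -0.2236, -0.0083]
tool_rot: [-0.459, 0.538, -0.459, -0.538]
ft_force: [-0.1, -0.9, -1.2]
width: 0.085
```

step_arm([
  [0,0,0,0],
  [0,0,0,0],
  [0,0,0,0],
  [0,0,0,0],
  [0,0,0,0],
  [0,0,0,0],
  [0,0,0,0],
  [0,0,0,0],
], jaw=1)

```text
time: 7.5
ee_pos: [0.6462, -0.2235, -0.0084]
tool_rot: [-0.459, 0.538, -0.459, -0.538]
ft_force: [-0.3, -1.1, -0.5]
width: -0.0
```

```bash
python3 -c "
from h import *
b=env.camera('scene');s=env.sense();print(s['tau'],s['ft_force'],s['width'])
p=s['ee_pos']
print((proj('scene',[[p[0],p[1],z] for z in(p[2],0,.01,.02)])-[390,235])*600/110)
cv2.imwrite('pics/a3.png',cv2.resize(b[235:345,390:500],(600,600))[:,:,::-1])"
```

```text
[-4.52708118e-04 -7.07846475e+01 -2.46782774e+01 -2.56332241e-04
  5.52447582e-04 -3.03993170e-05] [-0.71189416  0.77404436  0.52710578] 0.0002925224297293934
[[351.89268713 433.44376561]
 [357.08688091 417.34629625]
 [363.37405167 397.86155172]
 [369.77196465 378.03360292]]
```

View pics/a3.png

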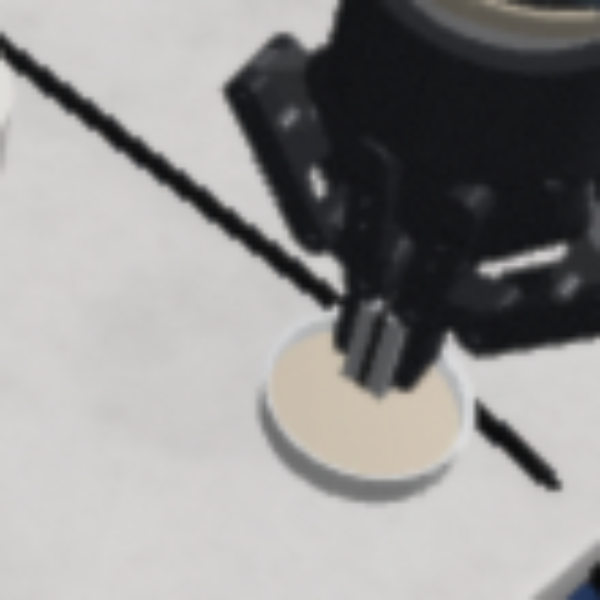

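```bash
python3 -c "
from h import *
s=env.sense();p=s['ee_pos'];M=q2m(s['tool_rot'])
for off in(-.011,.0,.011):
  for z in(.01,.02,.03): print(off,z,((proj('scene',p*[1,1,0]+[0,0,z]+M[:,1]*off)-[390,235])*600/110).round(0))
"
```

```text
-0.011 0.01 [[383. 375.]]
-0.011 0.02 [[390. 355.]]
-0.011 0.03 [[397. 335.]]
0.0 0.01 [[363. 398.]]
0.0 0.02 [[370. 378.]]
0.0 0.03 [[376. 358.]]
0.011 0.01 [[343. 421.]]
0.011 0.02 [[349. 401.]]
0.011 0.03 [[356. 381.]]
```

step_arm([
  [0,0,0,0],
  [0,0,0,0],
  [0,0,0,0],
  [0,0,0,0],
  [0,0,0,0],
  [0,0,0,0],
  [0,0,0,0],
  [0,0,0,0],
], jaw=-1)

```text
time: 8.35
ee_pos: [0.6462, -0.2235, -0.0084]
tool_rot: [-0.459, 0.538, -0.459, -0.538]
ft_force: [-0.8, -0.0, -0.1]
width: 0.0855
```

step_arm([
  [2,0,0,0],
  [2,0,0,0],
  [2,0,0,0],
  [2,0,0,0],
  [2,0,0,0],
  [2,0,0,0],
  [0,0,0,0],
  [0,0,0,0],
])

```text
time: 9.15
ee_pos: [0.6462, -0.2235, -0.0204]
tool_rot: [0.459, -0.538, 0.459, 0.538]
ft_force: [1.2, -0.2, -0.1]
width: 0.0859
```

step_arm([
  [0,0,0,0],
  [0,0,0,0],
  [0,0,0,0],
  [0,0,0,0],
  [0,0,0,0],
  [0,0,0,0],
  [0,0,0,0],
  [0,0,0,0],
], jaw=1)

```text
time: 9.95
ee_pos: [0.6481, -0.224, -0.0179]
tool_rot: [-0.46, 0.539, -0.459, -0.536]
ft_force: [-0.8, 3.2, 13.8]
width: 0.0005
```

step_arm([
  [0,0,0,0],
  [0,0,0,0],
  [0,0,0,0],
  [0,0,0,0],
  [0,0,0,0],
  [0,0,0,0],
  [0,0,0,0],
  [0,0,0,0],
], jaw=-1)

```text
time: 10.75
ee_pos: [0.6461, -0.2234, -0.0205]
tool_rot: [0.459, -0.538, 0.459, 0.538]
ft_force: [0.0, -0.6, 1.0]
width: 0.0852
```

```bash
python3 -c "
from h import *
goto((.6452,-.2231),99,-.033)
im2=cv2.cvtColor(env.camera('scene'),4);cv2.imwrite('pics/a4.png',im2)
im=cv2.imread('pics/scene0.png')
for i in(im,im2):
  s=cv2.cvtColor(i,40)[:,:,1];m=(s>20).astype(np.uint8);m[:,:425]=0;m[:,490:]=0;m[:280]=0;m[335:]=0
  m=cv2.morphologyEx(m,2,np.ones((3,3)));c=max(cv2.findContours(m,0,1)[0],key=cv2.contourArea);print(cv2.boundingRect(c))
cv2.imwrite('pics/a4.png',cv2.resize(im2[225:345,390:510],(600,600)))"
```

```text
t 10.75 p [ 0.6461 -0.2234 -0.0205] jaw 99.0 shift mm [12.5  0.9  0.5] turn 0.005052198887767645 w 0.0852 F [ 0.  -0.6  1. ] q [-0.4   0.85  1.4   0.    0.9  -2.13]
(440, 296, 34, 26)
(440, 296, 34, 26)
```

View pics/a4.png

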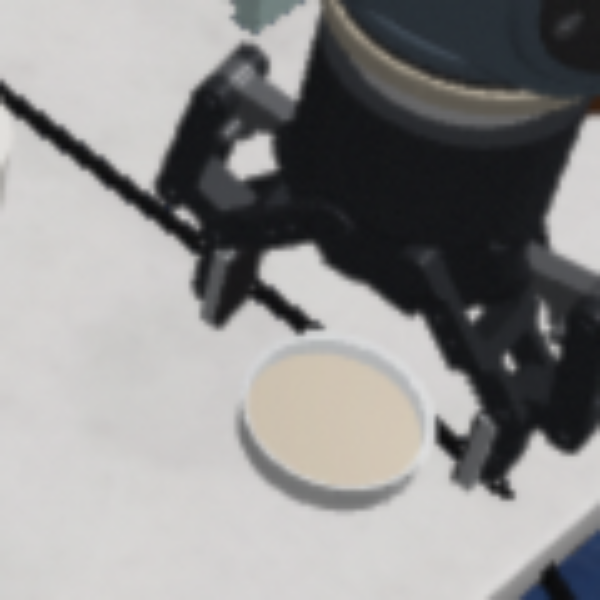

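The gripper straddles the dish: pad tips are at crop (213,325) and (465,487), and the dish centre is at (335,415). The tips are still above it, so I'll descend about 12 mm more and close.

step_arm([
  [3,0,0,0],
  [3,0,0,0],
  [2,0,0,0],
  [2,0,0,0],
  [1,0,0,0],
  [1,0,0,0],
  [0,0,0,0],
  [0,0,0,0],
])

```text
time: 11.6
ee_pos: [0.6463, -0.2235, -0.0323]
tool_rot: [-0.459, 0.538, -0.459, -0.538]
ft_force: [-0.5, 0.6, -0.4]
width: 0.0855
```

step_arm([
  [0,0,0,0],
  [0,0,0,0],
  [0,0,0,0],
  [0,0,0,0],
  [0,0,0,0],
  [0,0,0,0],
  [0,0,0,0],
  [0,0,0,0],
], jaw=1)

```text
time: 12.4
ee_pos: [0.6466, -0.2236, -0.0316]
tool_rot: [-0.459, 0.538, -0.459, -0.537]
ft_force: [-1.3, 1.4, 5.8]
width: 0.0556
```

```bash
python3 -c "
from h import *
im2=cv2.cvtColor(env.camera('scene'),4);print(env.sense()['width'],env.sense()['ft_force'])
cv2.imwrite('pics/a5.png',cv2.resize(im2[225:345,390:510],(600,600)))"
```

```text
0.05556204213191534 [-1.94990414 -0.04971743  6.0651212 ]
```

View pics/a5.png

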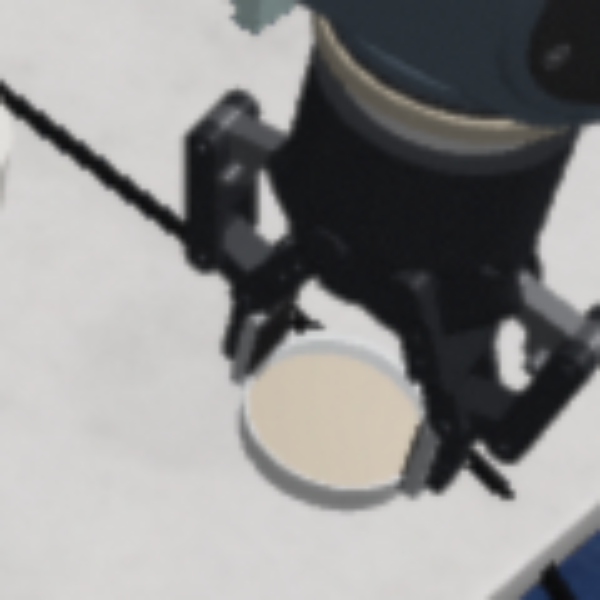

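```bash
python3 -c "
from h import *
s=env.sense();M=q2m(s['tool_rot']);p=s['ee_pos']
for nm,c in(('Lnear',(238,380)),('Rnear',(406,493)),('Rfar',(430,490)),('dishc',(333,417))):
  px=np.array(c)/5+[390,225]
  for z in(.005,.01,.015):
    w=ray('scene',px,z)[0]; print(nm,z,w[:2].round(4),'tool yz mm',((w-p)@M*1000).round(1)[1:])
"
```

```text
Lnear 0.005 [ 0.6359 -0.1931] tool yz mm [ 5.7 31.8]
Lnear 0.01 [ 0.6326 -0.1951] tool yz mm [ 9.3 30.4]
Lnear 0.015 [ 0.6293 -0.197 ] tool yz mm [12.9 29. ]
Rnear 0.005 [ 0.6447 -0.2561] tool yz mm [  6.9 -31.8]
Rnear 0.01 [ 0.6413 -0.2576] tool yz mm [ 10.5 -32.7]
Rnear 0.015 [ 0.638  -0.2591] tool yz mm [ 14.  -33.7]
Rfar 0.005 [ 0.6515 -0.2601] tool yz mm [  0.9 -36.8]
Rfar 0.01 [ 0.6481 -0.2616] tool yz mm [  4.5 -37.7]
Rfar 0.015 [ 0.6447 -0.263 ] tool yz mm [  8.1 -38.7]
dishc 0.005 [ 0.6489 -0.2223] tool yz mm [-2.5  0.9]
dishc 0.01 [ 0.6455 -0.2241] tool yz mm [ 1.1 -0.3]
dishc 0.015 [ 0.6421 -0.2258] tool yz mm [ 4.7 -1.5]
```

Pads sit either side of the dish, at about crop (238,370) and (415,490), and their lateral positions match the reported TCP. I'll lift and check the hold.

step_arm([
  [-5,0,0,0],
  [-10,0,0,0],
  [-15,0,0,0],
  [-20,0,0,0],
  [-20,0,0,0],
  [-20,0,0,0],
  [-10,0,0,0],
  [0,0,0,0],
])

```text
time: 13.25
ee_pos: [0.6471, -0.2239, 0.0698]
tool_rot: [-0.46, 0.539, -0.459, -0.537]
ft_force: [0.1, -0.6, -0.7]
width: 0.0557
```

```bash
python3 -c "
from h import *
goto((.4925,.1352),99.2,.068)
im2=cv2.cvtColor(env.camera('scene'),4)
s=cv2.cvtColor(im2,40);m=((s[:,:,1]>20)&(s[:,:,1]<70)&(s[:,:,2]>130)).astype(np.uint8);m[:,:400]=0;m[:,510:]=0;m[:150]=0;m[345:]=0
m=cv2.morphologyEx(m,2,np.ones((3,3)));c=max(cv2.findContours(m,0,1)[0],key=cv2.contourArea);print(cv2.boundingRect(c),cv2.contourArea(c))
cv2.imwrite('pics/a6.png',im2)
"
```

```text
t 13.25 p [ 0.6471 -0.2239  0.0698] jaw 99.0 shift mm [  0.9  96.5 378.9] turn -0.19806998427370104 w 0.0557 F [ 0.1 -0.6 -0.7] q [-0.4   0.73  1.37 -0.    1.04 -2.13]
(451, 256, 37, 26) 699.5
```

step_arm([
  [0,4,16,0],
  [0,8,31,0],
  [0,8,31,0],
  [0,8,31,0],
  [0,8,31,0],
  [0,8,31,0],
  [0,8,31,0],
  [0,8,31,0],
])

```text
time: 14.1
ee_pos: [0.5492, -0.0017, 0.0666]
tool_rot: [0.459, -0.537, 0.46, 0.538]
ft_force: [0.2, 0.3, -0.5]
width: 0.0556
```

step_arm([
  [0,8,31,0],
  [0,8,31,0],
  [0,8,31,0],
  [0,8,31,0],
  [0,4,18,0],
  [0,1,4,0],
  [0,0,0,0],
  [0,0,0,0],
])

```text
time: 14.9
ee_pos: [0.4913, 0.1349, 0.0673]
tool_rot: [0.459, -0.538, 0.459, 0.538]
ft_force: [-0.5, -0.2, -0.3]
width: 0.0558
```

```bash
cat >> h.py <<'E'
def cream(n,bgr,box,T=20):
    s=cv2.cvtColor(bgr,40);m=((s[:,:,1]>T)&(s[:,:,1]<80)&(s[:,:,2]>110)).astype(np.uint8);k=np.zeros_like(m);x0,y0,x1,y1=box;k[y0:y1,x0:x1]=m[y0:y1,x0:x1]
    k=cv2.morphologyEx(k,2,np.ones((3,3)));c=max(cv2.findContours(k,0,1)[0],key=cv2.contourArea);return cv2.fitEllipse(c),cv2.contourArea(c),cv2.boundingRect(c)
E
python3 -c "
from h import *
goto((.4925,.1352),99.2,.068)
b=cv2.cvtColor(env.camera('scene'),4);a=cv2.cvtColor(env.camera('top'),4)
cv2.imwrite('pics/a7.png',np.hstack([cv2.resize(b[110:260,180:330],(400,400)),cv2.resize(a[200:350,140:290],(400,400))]))
e=cream('scene',b,(180,110,330,250)); print(e,[ray('scene',e[0][0],z)[0].round(4) for z in(.105,.11,.115)])
"
```

```text
t 14.9 p [0.4913 0.1349 0.0673] jaw 99.0 shift mm [-0.7 -1.2  0.1] turn -0.22603070280592874 w 0.0558 F [-0.5 -0.2 -0.3] q [ 0.18  0.46  1.87 -0.    0.81 -1.55]
(((242.30580139160156, 187.1405487060547), (18.16383934020996, 22.866199493408203), 82.42766571044922), 307.0, (230, 178, 23, 19)) [array([0.4872, 0.1409, 0.105 ]), array([0.4846, 0.1359, 0.11  ]), array([0.482 , 0.1308, 0.115 ])]
```

View pics/a7.png

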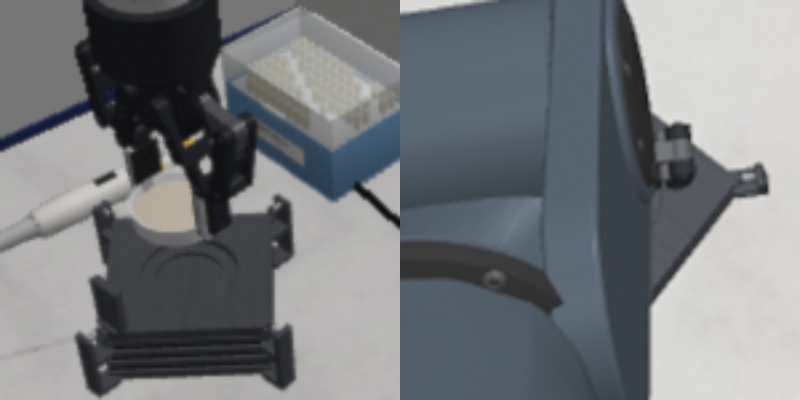

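step_arm([
  [8,-2.5,0,0],
  [10,0,0,0],
  [10,0,0,0],
  [10,0,0,0],
  [6,0,0,0],
  [3,0,0,0],
  [0,0,0,0],
  [0,0,0,0],
])

```text
time: 15.8
ee_pos: [0.4938, 0.1361, 0.0208]
tool_rot: [-0.459, 0.538, -0.459, -0.538]
ft_force: [-0.5, 0.0, -0.6]
width: 0.0557
```

```bash
python3 -c "
from h import *
goto((.4938,.1352),99.2,.0114)
b=cv2.cvtColor(env.camera('scene'),4);cv2.imwrite('pics/a8.png',cv2.resize(b[150:270,190:310],(600,600),interpolation=3))
e=cream('scene',b,(180,110,330,260)); print(e)
c=[.4925,.1352]
for z,r in((.0665,.031),):
  P=[[c[0]+r*np.cos(t),c[1]+r*np.sin(t),z] for t in np.radians(range(0,360,30))]; q=proj('scene',P); print(((q-[190,150])*5).round(0).tolist(), q.min(0),q.max(0))
"
```

```text
t 15.8 p [0.4938 0.1361 0.0208] jaw 99.0 shift mm [ 9.4  0.1 -0.8] turn -0.19550851875243325 w 0.0557 F [-0.5  0.  -0.6] q [ 0.18  0.55  1.88 -0.    0.71 -1.55]
(((246.333984375, 205.69577026367188), (18.65757179260254, 21.901979446411133), 82.9381103515625), 300.0, (235, 196, 22, 19))
[[368.0, 232.0], [334.0, 214.0], [290.0, 211.0], [248.0, 223.0], [217.0, 248.0], [207.0, 279.0], [221.0, 308.0], [255.0, 327.0], [301.0, 331.0], [345.0, 317.0], [375.0, 291.0], [383.0, 260.0]] [231.43965665 192.13123547] [266.62849405 216.12496108]
```

View pics/a8.png

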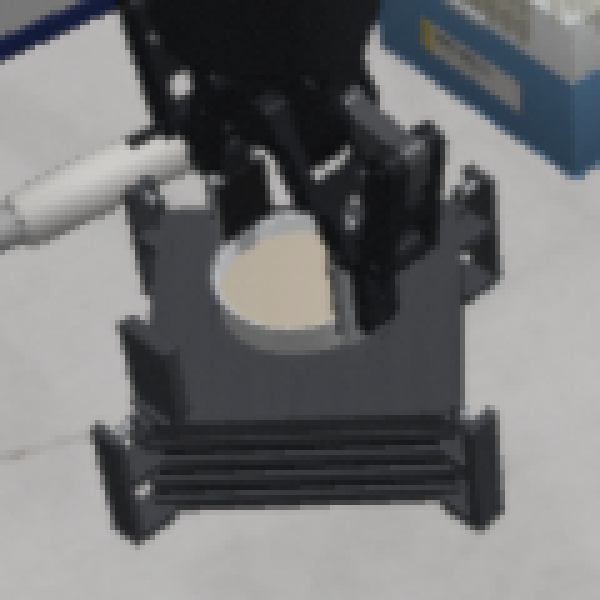

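The scene crop shows the dish held just above the recess: rim left edge at (213,280), top at (290,210). This is within about 1 px of my prediction. Lowering gently.

step_arm([
  [1,0,-0.5,0],
  [1,0,0,0],
  [1,0,0,0],
  [1,0,0,0],
  [1,0,0,0],
  [0,0,0,0],
  [0,0,0,0],
  [0,0,0,0],
])

```text
time: 16.65
ee_pos: [0.4937, 0.1355, 0.0156]
tool_rot: [-0.459, 0.538, -0.459, -0.538]
ft_force: [-0.3, 0.5, -0.1]
width: 0.0557
```

step_arm([
  [1,0,0,0],
  [1,0,0,0],
  [1,0,0,0],
  [0.5,0,0,0],
  [0,0,0,0],
  [0,0,0,0],
  [0,0,0,0],
  [0,0,0,0],
])

```text
time: 17.45
ee_pos: [0.4937, 0.1355, 0.0127]
tool_rot: [-0.459, 0.538, -0.459, -0.538]
ft_force: [-4.3, -1.7, 10.9]
width: 0.056
```

step_arm([
  [-0.5,0,0,0],
  [0,0,0,0],
  [0,0,0,0],
  [0,0,0,0],
  [0,0,0,0],
  [0,0,0,0],
  [0,0,0,0],
  [0,0,0,0],
])

```text
time: 18.25
ee_pos: [0.4937, 0.1355, 0.0128]
tool_rot: [-0.459, 0.538, -0.459, -0.538]
ft_force: [-2.1, -0.3, 6.7]
width: 0.0557
```

step_arm([
  [0,0,0,0],
  [0,0,0,0],
  [0,0,0,0],
  [0,0,0,0],
  [0,0,0,0],
  [-3,0,0,0],
  [-7,0,0,0],
  [-10,0,0,0],
], jaw=-1)

```text
time: 19.05
ee_pos: [0.4935, 0.1355, 0.0331]
tool_rot: [0.459, -0.538, 0.459, 0.538]
ft_force: [0.6, 0.2, -1.0]
width: 0.0853
```

step_arm([
  [-20,0,0,0],
  [-20,0,0,0],
  [-20,0,0,0],
  [-20,0,0,0],
  [0,20,0,0],
  [0,40,0,0],
  [0,40,0,0],
  [0,30,0,0],
])

```text
time: 19.85
ee_pos: [0.3631, 0.1148, 0.1131]
tool_rot: [-0.459, 0.538, -0.459, -0.538]
ft_force: [0.6, 0.5, 0.0]
width: 0.0854
```

```bash
python3 -c "
from h import *
goto((.4274,.1246),9.2,.1)
b=cv2.cvtColor(env.camera('scene'),4);a=cv2.cvtColor(env.camera('top'),4)
cv2.imwrite('pics/a9.png',np.hstack([cv2.resize(b[170:270,195:295],(400,400),interpolation=3),cv2.resize(a[200:340,145:285],(400,400),interpolation=3)]))
for n,i,bx in(('scene',b,(180,110,330,260)),('top',a,(160,220,290,330))):
  e=cream(n,i,bx); print(n,e,ray(n,e[0][0],.053))
"
```

```text
t 19.85 p [0.3631 0.1148 0.1131] jaw 99.0 shift mm [ 13.1 -65.   -0.4] turn 89.80415128482944 w 0.0854 F [0.6 0.5 0. ] q [ 0.18  0.18  2.15  0.    0.82 -1.54]
scene (((250.05238342285156, 209.20472717285156), (17.579639434814453, 29.439199447631836), 81.89917755126953), 404.0, (235, 200, 31, 19)) [[0.49290746 0.13527228 0.053     ]]
top (((215.42735290527344, 272.9660339355469), (34.74120330810547, 36.01212692260742), 38.9017448425293), 981.0, (198, 255, 36, 37)) [[0.49240425 0.1362072  0.053     ]]
```

View pics/a9.png

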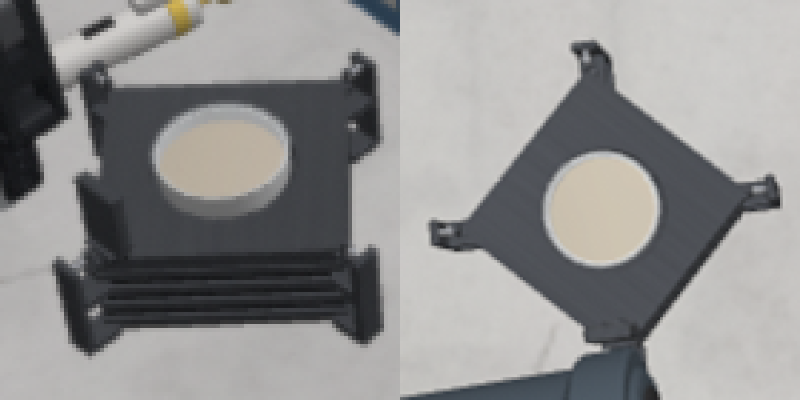

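The crops show the dish lying centred in the recess: agar ellipse at about (223,160) in the scene crop and (602,208) in the top crop. The two-view height of about 53.7 mm corresponds to an underside of about 43.7 mm, so it is seated. Next is the ear, where I'll partly close the jaws, turn and move over it.

step_arm([
  [0,-15,0,0],
  [0,-25,0,0],
  [0,-25,0,0],
  [0,0,0,8],
  [0,0,0,8],
  [0,0,0,8],
  [0,0,0,8],
  [0,0,0,8],
], jaw=0.3)

```text
time: 20.75
ee_pos: [0.4303, 0.1255, 0.1133]
tool_rot: [0.617, -0.347, 0.616, 0.346]
ft_force: [0.1, -0.2, 0.6]
width: 0.0304
```

step_arm([
  [0,0,0,8],
  [0,0,0,8],
  [0,0,0,8],
  [0,0,0,8],
  [0,0,0,8],
  [0,0,0,8],
  [0,0,0,2],
  [0,0,0,0],
])

```text
time: 21.55
ee_pos: [0.4302, 0.1255, 0.1132]
tool_rot: [0.705, -0.055, 0.705, 0.055]
ft_force: [-0.0, 0.9, 0.1]
width: 0.0299
```

```bash
python3 -c "
from h import *
goto((.4274,.1246),9.2,.044)
b=cv2.cvtColor(env.camera('scene'),4);cv2.imwrite('pics/b1s.png',b)
print(proj('scene',[.4274,.1246,.084]),proj('top',[.4274,.1246,.084]))
# ear mask scene: print ear silhouette extents in first picture
q=cv2.imread('pics/top0.png');g=cv2.cvtColor(q,6);print(g[306:332:1,212:236:2])
"
```

```text
t 21.55 p [0.4302 0.1255 0.1132] jaw 9.0 shift mm [69.2 -0.4 -3. ] turn -0.21847530115849167 w 0.0299 F [-0.   0.9  0.1] q [ 0.18  0.29  1.99 -0.    0.86  0.02]
[[218.94149071 216.58108465]] [[217.83183131 316.00078897]]
[[ 79  79  79  79  80  81  78  80  80  81  80  79]
 [ 80  79  79  79  79  81  79  79  81  80  79  78]
 [ 80  80  78  80  80  80  82  79  80  80  82  73]
 [ 79  80  79  78  80  79  80  81  79  80  83  58]
 [ 81  79  80  79  80  80  80  81  80  80  77  51]
 [ 79  81  81  80  79  77  76  82  81  80  63  45]
 [ 78  81  74  80  84  73  71  78  82  83  51  45]
 [ 78  78  67  73  81  80  74  64  77  75  50  75]
 [ 75  79  75  76  79  80  79  52  65  60  47 136]
 [ 77  80  80  80  82  78  82  48  54  49  61 189]
 [ 79  80  79  81  81  79  82  50  49  45 103 201]
 [ 80  81  80  83  80  74  71  41  44  43 151 198]
 [ 79  75  71  69  59  50  51  48  51  78 191 196]
 [ 56  48  45  55  53  66  71  76  53 142 201 197]
 [134 137  62  71  75  81  76  68  49 163 200 197]
 [190 194  69  78  68  72  66  66  55 128 200 198]
 [200 202 170 152  72  75  63  78  69  99 201 197]
 [198 199 201 172  80  78  58  81  71  98 202 198]
 [198 197 198 179  74  71  64  80  76  85 202 198]
 [198 197 198 181  72  66  64  80  74  80 203 197]
 [197 197 199 196  76 146  72  81  70  70 202 197]
 [196 196 199 204  83 171  80  80  70  66 203 198]
 [196 197 199 202  73 147  78  81  70  70 189 198]
 [196 198 198 203  78 156  71  81  69  76 182 197]
 [197 198 197 203  99 136  72  73  60  64 173 197]
 [196 197 198 165  89  90  77  73  49  46 167 197]]
```

step_arm([
  [10,-0.4,-3,0],
  [15,0,0,0],
  [15,0,0,0],
  [12,0,0,0],
  [8,0,0,0],
  [5,0,0,0],
  [3,0,0,0],
  [0,0,0,0],
])

```text
time: 22.4
ee_pos: [0.4265, 0.1245, 0.0445]
tool_rot: [0.705, -0.056, 0.705, 0.056]
ft_force: [0.2, -0.4, 0.1]
width: 0.0297
```

step_arm([
  [0,0,0,0],
  [0,0,0,0],
  [0,0,0,0],
  [0,0,0,0],
  [0,0,0,0],
  [0,0,0,0],
  [0,0,0,0],
  [0,0,0,0],
], jaw=0.86)

```text
time: 23.2
ee_pos: [0.4269, 0.1246, 0.0448]
tool_rot: [0.705, -0.055, 0.705, 0.056]
ft_force: [2.3, 1.0, 1.9]
width: 0.0071
```

```bash
python3 -c "
from h import *
goto((.4274,.1246),9.2,.045); print(env.sense()['torque'])
b=cv2.cvtColor(env.camera('scene'),4)
cv2.imwrite('pics/b2.png',cv2.resize(b[150:260,180:290],(600,600),interpolation=3))
"
```

```text
t 23.2 p [0.4269 0.1246 0.0448] jaw 9.0 shift mm [-0.2 -0.   0.5] turn -0.19652713570610558 w 0.0071 F [2.3 1.  1.9] q [ 0.18  0.41  2.04 -0.    0.69  0.02]
[ 0.08378571 -0.51645956  0.05014707]
```

View pics/b2.png

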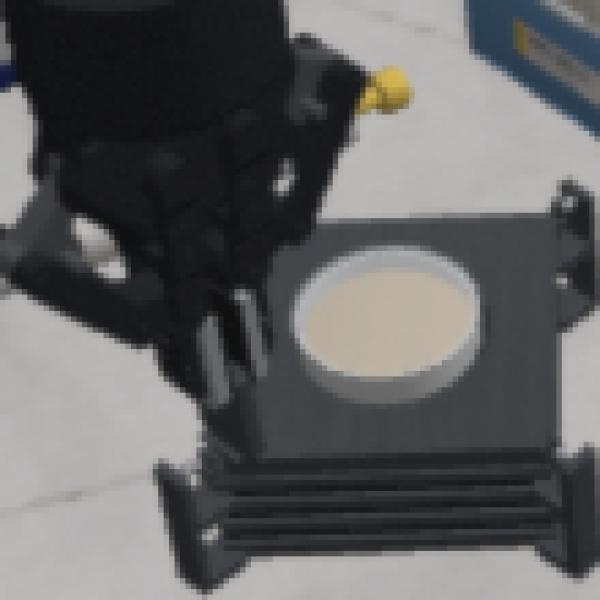

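```bash
python3 -c "
from h import *
M=q2m(env.sense()['tool_rot']);p=env.sense()['ee_pos']*[1,1,0]
for o in(-.004,.004,-.011,.011):
  print(o,[((proj('scene',p+M[:,1]*-.011+M[:,2]*o+[0,0,z])[0]-[180,150])*600/110).round(0).tolist() for z in(.065,.07,.075,.08,.084)])
print(M.round(2))
"
```

```text
-0.004 [[233.0, 431.0], [231.0, 420.0], [229.0, 408.0], [226.0, 397.0], [224.0, 388.0]]
0.004 [[253.0, 417.0], [251.0, 406.0], [249.0, 395.0], [246.0, 383.0], [245.0, 374.0]]
-0.011 [[216.0, 443.0], [213.0, 432.0], [211.0, 421.0], [209.0, 409.0], [207.0, 400.0]]
0.011 [[270.0, 405.0], [268.0, 394.0], [266.0, 383.0], [264.0, 371.0], [262.0, 362.0]]
[[ 0.   -0.16  0.99]
 [ 0.    0.99  0.16]
 [-1.    0.    0.  ]]
```

Pads hold the top ~8 mm of the ear (pad tips at crop (228,405) and (255,385)). The jaw is only slightly past contact, so the grip is soft. I'll start lifting along the arc about the far corner.

step_arm([
  [-0.5,0,0.2,0],
  [-0.5,0,0.2,0],
  [-0.5,0,0.2,0],
  [-0.5,0,0.2,0],
  [-0.5,0,0.2,0],
  [-0.5,0,0.2,0],
  [0,0,0,0],
  [0,0,0,0],
])

```text
time: 24.05
ee_pos: [0.4277, 0.1247, 0.0476]
tool_rot: [0.705, -0.055, 0.705, 0.055]
ft_force: [0.7, 0.8, -3.0]
width: 0.0063
```

```bash
cat > chk.py <<'E'
from h import *
import sys
s=env.sense();print("t",round(s["time"],2),"p",s["ee_pos"].round(4),"w",round(s["width"],4),"F",s["ft_force"].round(1),"T",s["torque"].round(2))
b=cv2.cvtColor(env.camera("scene"),4);cv2.imwrite(f"pics/{sys.argv[1]}.png",b)
r=cv2.imread("pics/scene0.png").astype(np.float32)
def sh(x0,y0,x1,y1):
    A=cv2.cvtColor(r[y0:y1,x0:x1],6);B=cv2.cvtColor(b[y0:y1,x0:x1].astype(np.float32),6)
    d,v=cv2.phaseCorrelate(A,B,cv2.createHanningWindow((x1-x0,y1-y0),cv2.CV_32F)); return np.round(d,2),round(v,2)
print("stack lower right/left post, front layers shift px",sh(268,234,300,264),sh(206,236,224,264),sh(224,240,280,262))
print("far corner",sh(270,176,298,204))
e=cream("scene",b,(180,110,330,260)); print("dish px",e[0][0],e[0][1],e[1])
E
python3 chk.py c1
```

```text
t 24.05 p [0.4277 0.1247 0.0476] w 0.0063 F [ 0.7  0.8 -3. ] T [-0.05  0.02 -0.  ]
stack lower right/left post, front layers shift px (array([ 0.05, -0.05]), 1.0) (array([ 0.01, -0.01]), 1.04) (array([0.01, 0.03]), 1.0)
far corner (array([0.17, 0.22]), 1.01)
dish px (250.52096557617188, 208.11158752441406) (17.49673080444336, 29.205188751220703) 399.0
```

step_arm([
  [-1,0,0.3,0],
  [-1,0,0.3,0],
  [0,0,0,0],
  [0,0,0,0],
  [0,0,0,0],
  [0,0,0,0],
  [0,0,0,0],
  [0,0,0,0],
])

```text
time: 24.9
ee_pos: [0.4284, 0.1248, 0.0496]
tool_rot: [0.705, -0.055, 0.705, 0.055]
ft_force: [2.3, 1.4, -2.0]
width: 0.0068
```

```bash
python3 chk.py c2
```

```text
t 24.9 p [0.4284 0.1248 0.0496] w 0.0068 F [ 2.3  1.4 -2. ] T [-0.01 -0.14 -0.03]
stack lower right/left post, front layers shift px (array([ 0.  , -0.07]), 1.0) (array([-0.04,  0.03]), 1.03) (array([-0.03, -0.03]), 0.98)
far corner (array([0.17, 0.26]), 1.01)
dish px (250.60206604003906, 207.55618286132812) (16.99820327758789, 29.404651641845703) 391.0
```

Stack unmoved, and the jaws are opening slightly as the ear tilts. Continuing along the arc.

step_arm([
  [-1,0,0.3,0],
  [-1,0,0.3,0],
  [-1,0,0.3,0],
  [0,0,0,0],
  [0,0,0,0],
  [0,0,0,0],
  [0,0,0,0],
  [0,0,0,0],
])

```text
time: 25.75
ee_pos: [0.4293, 0.1249, 0.0526]
tool_rot: [0.705, -0.055, 0.705, 0.055]
ft_force: [1.0, -0.6, -1.2]
width: 0.0071
```

```bash
python3 chk.py c3
```

```text
t 25.75 p [0.4293 0.1249 0.0526] w 0.0071 F [ 1.  -0.6 -1.2] T [-0.11  0.01 -0.12]
stack lower right/left post, front layers shift px (array([-0.23,  0.09]), 1.03) (array([-0.12,  0.46]), 0.99) (array([2.59, 0.32]), 0.45)
far corner (array([0.24, 0.  ]), 1.02)
dish px (250.95742797851562, 206.67144775390625) (16.815650939941406, 29.56829071044922) 388.0
```

```bash
cat > mod.py <<'E'
from h import *
c=np.array([.4927,.1352]);e=np.array([.987,.160])
def pt(r,h,th,far=0,sh=0):  # radial r from centre, height h over underside; tilt about far corner, far raised
    a=np.array([r-.076,h]);x=a[0]*np.cos(th)+a[1]*np.sin(th);z=-a[0]*np.sin(th)+a[1]*np.cos(th)
    return np.r_[c+e*(x+.076+sh),z+.040+far]
def show(rise):
    base=proj("scene",pt(0,.0137,0))[0]
    from scipy.optimize import brentq
    for far in(0,.0015,.003,.006):
        if rise<far: continue
        th=brentq(lambda t:pt(-.066,.044,t,far)[2]-.084-rise,-.01,.4)
        print("far",far,"tilt",round(th,3),"ear dx mm",round((pt(-.066,.044,th)-pt(-.066,.044,0))[:2]@e*1000,1),"dish dpx",(proj("scene",pt(0,.0137,th,far))[0]-base).round(2))
E
python3 -c "
from mod import *
for r in(.003,.005,.008):print(r);show(r)
"
```

```text
0.003
far 0 tilt 0.021 ear dx mm 1.0 dish dpx [ 0.03 -0.74]
far 0.0015 tilt 0.011 ear dx mm 0.5 dish dpx [-0.07 -0.97]
far 0.003 tilt -0.0 ear dx mm 0.0 dish dpx [-0.17 -1.21]
0.005
far 0 tilt 0.035 ear dx mm 1.6 dish dpx [ 0.07 -1.23]
far 0.0015 tilt 0.025 ear dx mm 1.1 dish dpx [-0.04 -1.46]
far 0.003 tilt 0.014 ear dx mm 0.6 dish dpx [-0.15 -1.7 ]
0.008
far 0 tilt 0.057 ear dx mm 2.7 dish dpx [ 0.13 -1.99]
far 0.0015 tilt 0.046 ear dx mm 2.2 dish dpx [ 0.01 -2.22]
far 0.003 tilt 0.035 ear dx mm 1.6 dish dpx [-0.11 -2.45]
far 0.006 tilt 0.014 ear dx mm 0.6 dish dpx [-0.33 -2.91]
```

step_arm([
  [-1,0,0.3,0],
  [-1,0,0.3,0],
  [-1,0,0.3,0],
  [-1,0,0.3,0],
  [0,0,0,0],
  [0,0,0,0],
  [0,0,0,0],
  [0,0,0,0],
])

```text
time: 26.6
ee_pos: [0.4302, 0.1251, 0.0565]
tool_rot: [0.705, -0.056, 0.705, 0.056]
ft_force: [-2.1, 0.6, -0.5]
width: 0.007
```

```bash
python3 chk.py c4; python3 -c "
from mod import *
show(.0118)
r=cv2.imread('pics/b1s.png');
# fixed-camera edge rows: column profiles of the stack lower layers and the tray front edge
for f in('a','c2','c4'):
  g=cv2.cvtColor(cv2.imread('pics/'+('scene0' if f=='a' else f)+'.png'),6); print(f,[g[228:266,x].tolist() for x in(250,275)])"
```

```text
t 26.6 p [0.4302 0.1251 0.0565] w 0.007 F [-2.1  0.6 -0.5] T [ 0.07  0.6  -0.07]
stack lower right/left post, front layers shift px (array([ 0.17, -0.27]), 1.02) (array([0.04, 0.36]), 0.89) (array([-3.03, -0.23]), 0.13)
far corner (array([ 0.11, -0.63]), 0.97)
dish px (250.9800567626953, 205.35728454589844) (16.80194091796875, 29.55831527709961) 388.0
far 0 tilt 0.084 ear dx mm 4.2 dish dpx [ 0.22 -2.98]
far 0.0015 tilt 0.073 ear dx mm 3.6 dish dpx [ 0.1 -3.2]
far 0.003 tilt 0.063 ear dx mm 3.0 dish dpx [-0.03 -3.42]
far 0.006 tilt 0.041 ear dx mm 1.9 dish dpx [-0.27 -3.87]
a [[63, 62, 62, 62, 62, 55, 36, 33, 35, 41, 32, 24, 56, 42, 33, 30, 55, 38, 30, 38, 53, 35, 48, 127, 167, 171, 170, 169, 168, 168, 168, 168, 167, 169, 168, 168, 169, 169], [62, 62, 63, 62, 54, 35, 33, 33, 41, 32, 25, 56, 42, 33, 30, 56, 40, 34, 40, 54, 37, 48, 125, 165, 167, 169, 169, 170, 170, 169, 169, 169, 169, 169, 168, 168, 168, 167]]
c2 [[67, 66, 66, 53, 38, 36, 46, 65, 64, 47, 34, 26, 59, 45, 36, 32, 58, 41, 32, 40, 57, 37, 51, 135, 177, 181, 180, 178, 178, 179, 179, 178, 176, 178, 178, 177, 179, 179], [67, 66, 63, 41, 36, 39, 60, 65, 49, 36, 27, 60, 46, 37, 33, 60, 43, 36, 42, 58, 39, 51, 133, 174, 178, 178, 179, 179, 180, 179, 179, 179, 179, 179, 179, 177, 178, 178]]
c4 [[65, 39, 35, 39, 58, 67, 68, 68, 66, 51, 35, 27, 60, 47, 37, 26, 60, 43, 35, 32, 57, 40, 42, 105, 174, 180, 179, 177, 177, 178, 177, 177, 176, 177, 178, 177, 178, 180], [65, 41, 35, 39, 59, 68, 70, 65, 46, 36, 27, 60, 44, 35, 33, 60, 40, 31, 42, 58, 38, 51, 136, 174, 178, 178, 179, 179, 178, 179, 178, 179, 179, 178, 179, 177, 177, 177]]
```

step_arm([
  [-1,0,0.4,0],
  [-1,0,0.4,0],
  [-1,0,0.4,0],
  [-1,0,0.4,0],
  [-1,0,0.4,0],
  [0,0,0,0],
  [0,0,0,0],
  [0,0,0,0],
])

```text
time: 27.45
ee_pos: [0.4324, 0.1254, 0.0616]
tool_rot: [0.705, -0.055, 0.705, 0.055]
ft_force: [-1.3, -2.1, -2.5]
width: 0.0067
```

```bash
python3 chk.py c5; python3 -c "
from mod import *
show(.0168)
for f in('scene0','c4','c5'):
  im=cv2.imread('pics/'+f+'.png');g=cv2.cvtColor(im,6); print(f,[g[222:256,x].tolist() for x in(235,250,275)])
  print('far',g[180:196,270:292:3].tolist())"
```

```text
t 27.45 p [0.4324 0.1254 0.0616] w 0.0067 F [-1.3 -2.1 -2.5] T [-0.51  0.52 -0.32]
stack lower right/left post, front layers shift px (array([ 0.29, -0.44]), 0.9) (array([0.39, 0.33]), 0.83) (array([-0.25, -0.24]), 0.9)
far corner (array([-0.75, -0.08]), 0.97)
dish px (251.9152069091797, 203.47987365722656) (16.338550567626953, 29.639677047729492) 378.0
far 0 tilt 0.121 ear dx mm 6.3 dish dpx [ 0.39 -4.31]
far 0.0015 tilt 0.11 ear dx mm 5.7 dish dpx [ 0.25 -4.52]
far 0.003 tilt 0.099 ear dx mm 5.0 dish dpx [ 0.11 -4.73]
far 0.006 tilt 0.077 ear dx mm 3.8 dish dpx [-0.15 -5.16]
scene0 [[64, 64, 65, 63, 64, 64, 64, 63, 64, 63, 64, 62, 44, 34, 34, 43, 33, 27, 37, 51, 34, 25, 37, 48, 35, 26, 46, 44, 33, 63, 164, 172, 172, 172], [63, 64, 63, 62, 63, 62, 63, 62, 62, 62, 62, 55, 36, 33, 35, 41, 32, 24, 56, 42, 33, 30, 55, 38, 30, 38, 53, 35, 48, 127, 167, 171, 170, 169], [63, 62, 62, 62, 62, 63, 62, 62, 63, 62, 54, 35, 33, 33, 41, 32, 25, 56, 42, 33, 30, 56, 40, 34, 40, 54, 37, 48, 125, 165, 167, 169, 169, 170]]
far [[170, 169, 167, 170, 171, 172, 172, 169], [169, 167, 168, 170, 173, 173, 1
[... 1932 characters left out ...]
4, 40, 31, 34, 58, 39, 31, 41, 57, 37, 29, 50, 51, 37, 65, 170, 178, 178, 177, 178, 178]]
far [[180, 178, 176, 179, 181, 182, 182, 177], [179, 177, 177, 179, 179, 183, 182, 180], [178, 178, 179, 181, 146, 177, 183, 180], [179, 180, 181, 181, 85, 130, 181, 181], [179, 180, 182, 182, 63, 79, 175, 181], [175, 176, 178, 176, 71, 56, 132, 181], [130, 129, 130, 133, 82, 41, 122, 183], [79, 78, 78, 79, 70, 44, 121, 184], [70, 68, 69, 69, 69, 59, 121, 184], [69, 67, 69, 68, 69, 42, 119, 184], [70, 69, 68, 69, 68, 37, 100, 183], [69, 69, 69, 68, 68, 34, 96, 182], [69, 69, 68, 69, 69, 36, 95, 182], [69, 69, 68, 68, 67, 58, 81, 181], [70, 69, 69, 68, 68, 68, 79, 184], [69, 69, 68, 69, 68, 70, 77, 182]]
```

```bash
cat >> mod.py <<'E'
from scipy.optimize import least_squares
t=np.array([-e[1],e[0]])  # tangent; front edge: ear corner -> right corner(-t side)
def P3(r,s,h,th,far,sh): p=pt(r,h,th,far,sh); p[:2]+=t*s; return p
d=.0778
def rows(n,A,B,cols,par):
    a,b=proj("scene",[P3(*A,.008,*par),P3(*B,.008,*par)]); return a[1]+(np.array(cols)-a[0])/(b[0]-a[0])*(b[1]-a[1])
def edge(g,col,r0,r1,up):
    v=g[r0:r1,col].astype(float); hi,lo=(v[:2].mean(),v[-2:].mean()) ; 
    k=np.argmax(v<up); return r0+k-1+(v[k-1]-up)/(v[k-1]-v[k])
FC=[230,235,240,250,260,270,275];BC=[255,262,268,273,278]
def meas(f):
    im=cv2.imread(f"pics/{f}.png");g=cv2.cvtColor(im,6)
    return np.r_[[edge(g,c,214,245,52) for c in FC],[edge(g,c,170,200,120) for c in BC],cream("scene",im,(180,110,330,260))[0][0]]
def model(par): return np.r_[rows("s",(-d,0),(0,-d),FC,par),rows("s",(d,0),(0,d),BC,par),proj("scene",P3(0,0,.0137,*par))[0]]
def fit(f,ref="scene0"):
    m0=meas(ref); 
    if ref=="scene0": m0[-2:]=[250.05,209.2]
    D=meas(f)-m0; z=model([0,0,0]); r=least_squares(lambda q:model([q[0],q[1]/1000,q[2]/1000])-z-D,[.05,1,0],loss="soft_l1",f_scale=.4)
    print(f,"tilt",r.x[0].round(3),"far mm",r.x[1].round(1),"shift mm",r.x[2].round(1),"res",r.fun.round(1))
E
python3 -c "
from mod import *
for f in('c1','c2','c3','c4','c5'): fit(f)"
```

```text
Traceback (most recent call last):
  File "mod.py", line 29, in fit
    m0=meas(ref);
  File "mod.py", line 26, in meas
    return np.r_[[edge(g,c,214,245,52) for c in FC],[edge(g,c,170,200,120) for c in BC],cream("scene",im,(180,110,330,260))[0][0]]
                                                                                        ~~~~~^^^^^^^^^^^^^^^^^^^^^^^^^^^^^^
  File "h.py", line 35, in cream
    k=cv2.morphologyEx(k,2,np.ones((3,3)));c=max(cv2.findContours(k,0,1)[0],key=cv2.contourArea);return cv2.fitEllipse(c),cv2.contourArea(c),cv2.boundingRect(c)
                                             ~~~^^^^^^^^^^^^^^^^^^^^^^^^^^^^^^^^^^^^^^^^^^^^^^^^
ValueError: max() iterable argument is empty
```

```bash
sed -i 's/^    return np.r_\[\[edge.*/    dd=np.array([250.05,209.2]) if f=="scene0" else cream("scene",im,(180,110,330,260))[0][0]; return np.r_[[edge(g,c,214,245,52) for c in FC],[edge(g,c,170,200,120) for c in BC],dd]/' mod.py
python3 -c "
from mod import *
for f in('c1','c2','c3','c4','c5'): fit(f)"
```

```text
c1 tilt 0.012 far mm 0.6 shift mm 1.2 res [-0.1 -0.1 -0.1  0.3  0.  -0.   0.1 -0.1 -0.1 -0.1  0.1  0.1  0.   0.1]
c2 tilt 0.028 far mm 0.5 shift mm 1.3 res [ 0.1 -0.2  0.   0.2 -0.1 -0.   0.  -0.1 -0.3  0.1  0.   0.1  0.   0.1]
c3 tilt 0.046 far mm 0.6 shift mm 2.1 res [-0.1 -0.2  0.   0.   0.1  0.2  0.  -0.1 -0.2  0.   0.  -0.   0.   0.1]
c4 tilt 0.056 far mm 2.8 shift mm 2.3 res [ 0.1 -0.   0.1  0.1 -0.1 -0.2 -0.3  0.1 -0.1  0.1  0.1  0.  -0.   0.1]
c5 tilt 0.072 far mm 4.3 shift mm 4.6 res [ 0.  -0.1  0.1  0.2  0.  -0.1 -0.2  0.2 -0.2 -0.   0.   0.  -0.   0.1]
```

The fit across tray edges and dish gives a tilt of about 0.072 rad with the far corner 4 mm up, and the stack is steady. To get a clearly larger tilt, I'll soften the grip slightly so the far corner settles.

step_arm([
  [0,0,0,0],
  [0,0,0,0],
  [0,0,0,0],
  [0,0,0,0],
  [0,0,0,0],
  [0,0,0,0],
  [0,0,0,0],
  [0,0,0,0],
], jaw=0.845)

```text
time: 28.3
ee_pos: [0.4324, 0.1254, 0.0616]
tool_rot: [0.705, -0.055, 0.705, 0.055]
ft_force: [-1.3, -2.2, -1.7]
width: 0.0069
```

```bash
python3 chk.py c6; python3 -c "
from mod import *
fit('c6')"
```

```text
t 28.3 p [0.4324 0.1254 0.0616] w 0.0069 F [-1.3 -2.2 -1.7] T [-0.5   0.53 -0.24]
stack lower right/left post, front layers shift px (array([ 0.3 , -0.44]), 0.91) (array([0.38, 0.32]), 0.86) (array([-0.24, -0.14]), 0.9)
far corner (array([-0.76,  0.03]), 0.98)
dish px (251.92822265625, 203.4303436279297) (16.210647583007812, 29.71430778503418) 376.0
c6 tilt 0.072 far mm 4.3 shift mm 4.7 res [-0.  -0.1  0.1  0.1  0.  -0.1 -0.2  0.2 -0.2 -0.   0.   0.  -0.   0.2]
```

step_arm([
  [0,0,0,0],
  [0,0,0,0],
  [0,0,0,0],
  [0,0,0,0],
  [0,0,0,0],
  [0,0,0,0],
  [0,0,0,0],
  [0,0,0,0],
], jaw=0.83)

```text
time: 29.15
ee_pos: [0.4324, 0.1254, 0.0616]
tool_rot: [0.705, -0.055, 0.705, 0.055]
ft_force: [-2.1, -2.4, -0.7]
width: 0.0072
```

```bash
python3 chk.py c7; python3 -c "
from mod import *
fit('c7')"
```

```text
t 29.15 p [0.4324 0.1254 0.0616] w 0.0072 F [-2.1 -2.4 -0.7] T [-0.44  0.49 -0.22]
stack lower right/left post, front layers shift px (array([ 0.29, -0.44]), 0.91) (array([0.41, 0.32]), 0.84) (array([ 0.31, -0.27]), 0.71)
far corner (array([-0.75, -0.08]), 0.95)
dish px (251.92454528808594, 203.43145751953125) (16.34977912902832, 29.614999771118164) 378.0
c7 tilt 0.074 far mm 4.1 shift mm 4.6 res [ 0.2 -0.1  0.   0.1 -0.2 -0.1 -0.2  0.3 -0.1  0.1  0.1 -0.2 -0.   0.2]
```

step_arm([
  [-1,0,0,0],
  [-1,0,0,0],
  [-1,0,0,0],
  [0,0,0,0],
  [0,0,0,0],
  [0,0,0,0],
  [0,0,0,0],
  [0,0,0,0],
], jaw=0.81)

```text
time: 30.0
ee_pos: [0.4324, 0.1254, 0.0646]
tool_rot: [0.705, -0.056, 0.705, 0.056]
ft_force: [0.7, -0.4, -1.4]
width: 0.0085
```

```bash
python3 chk.py c8; python3 -c "
from mod import *
fit('c8')"
```

```text
t 30.0 p [0.4324 0.1254 0.0646] w 0.0085 F [ 0.7 -0.4 -1.4] T [-0.1  -0.01 -0.01]
stack lower right/left post, front layers shift px (array([ 0.27, -0.47]), 0.92) (array([0.36, 0.29]), 0.85) (array([-0.28, -0.07]), 0.88)
far corner (array([-0.98, -0.12]), 0.97)
dish px (251.53111267089844, 202.86053466796875) (16.0721435546875, 29.34617805480957) 368.5
c8 tilt 0.087 far mm 5.2 shift mm 3.6 res [ 0.3 -0.   0.1  0.1 -0.1 -0.3 -0.4  0.1  0.   0.1  0.2 -0.1 -0.   0.1]
```

Tilt is about 0.087 rad, far corner about 5 mm up, ear high and held: the peel condition is met. All catches but the far one are released, so I'll firm the grip gradually to bring the far corner up and level the tray.

step_arm([
  [0,0,0,0],
  [0,0,0,0],
  [0,0,0,0],
  [-1,0,0,0],
  [-1,0,0,0],
  [-1,0,0,0],
  [-1,0,0,0],
  [0,0,0,0],
], jaw=0.87)

```text
time: 30.85
ee_pos: [0.4325, 0.1254, 0.0688]
tool_rot: [0.705, -0.055, 0.705, 0.055]
ft_force: [0.4, 0.4, -1.4]
width: 0.0066
```

```bash
python3 chk.py c9; python3 -c "
from mod import *
fit('c9')"
```

```text
t 30.85 p [0.4325 0.1254 0.0688] w 0.0066 F [ 0.4  0.4 -1.4] T [ 0.04  0.07 -0.03]
stack lower right/left post, front layers shift px (array([ 0.52, -0.33]), 0.97) (array([0.42, 0.32]), 0.85) (array([-0.32, -0.2 ]), 0.91)
far corner (array([-0.81,  0.25]), 0.63)
dish px (251.08473205566406, 199.74761962890625) (16.53312110900879, 29.793893814086914) 384.5
c9 tilt 0.056 far mm 15.1 shift mm 4.3 res [-0.  -0.1 -0.1  0.3  0.1  0.1 -0.1 -0.2 -0.3 -0.1  0.2  0.2  0.   0.1]
```

The far corner is free and the stack is still in place. Firm grip and lift.

step_arm([
  [0,0,0,0],
  [0,0,0,0],
  [0,0,0,0],
  [0,0,0,0],
  [-3,0,0,0],
  [-5,0,0,0],
  [-5,0,0,0],
  [-5,0,0,0],
], jaw=1)

```text
time: 31.7
ee_pos: [0.4325, 0.1254, 0.0872]
tool_rot: [0.705, -0.055, 0.705, 0.055]
ft_force: [-1.4, -0.8, -1.5]
width: 0.0058
```

```bash
python3 chk.py d1; python3 -c "
from mod import *
goto((.4424-.0651,-.1895-.0106),9,.15)
im=cv2.imread('pics/d1.png')
cv2.imwrite('pics/d1c.png',cv2.resize(im[120:270,170:320],(600,600),interpolation=3))"
```

```text
t 31.7 p [0.4325 0.1254 0.0872] w 0.0058 F [-1.4 -0.8 -1.5] T [ 0.07  0.11 -0.02]
stack lower right/left post, front layers shift px (array([ 0.33, -0.36]), 0.9) (array([0.38, 0.28]), 0.86) (array([-0.25, -0.16]), 0.85)
far corner (array([-0.6 ,  0.22]), 0.75)
dish px (250.0240478515625, 192.00320434570312) (16.19684600830078, 30.073200225830078) 380.5
t 31.75 p [0.4329 0.1255 0.0879] jaw 9.0 shift mm [ -62.3 -312.9 -105.8] turn 0.004693348122515317 w 0.0055 F [ 1.1 -0.5 -0.7] q [ 0.18  0.34  2.   -0.    0.8   0.02]
```

View pics/d1c.png

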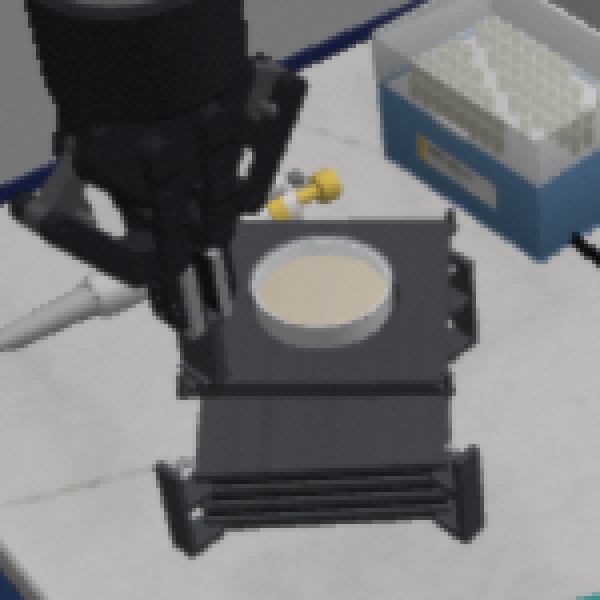

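The crop shows the tray free above the stack at about (340,300) with the dish seated, and the lower trays standing as before. Raising, then carrying.

step_arm([
  [-4,0,0,0],
  [-8,0,0,0],
  [-10,0,0,0],
  [-12,0,0,0],
  [-12,0,0,0],
  [-10,0,0,0],
  [-7,0,0,0],
  [-4,0,0,0],
])

```text
time: 32.55
ee_pos: [0.4326, 0.1255, 0.1544]
tool_rot: [0.705, -0.055, 0.705, 0.056]
ft_force: [0.4, 0.1, -0.4]
width: 0.0058
```

step_arm([
  [0,-5,-2,0],
  [0,-10,-3,0],
  [0,-15,-5,0],
  [0,-20,-7,0],
  [0,-20,-7,0],
  [0,-20,-7,0],
  [0,-20,-7,0],
  [0,-20,-7,0],
])

```text
time: 33.35
ee_pos: [0.4074, -0.0114, 0.1531]
tool_rot: [0.705, -0.055, 0.705, 0.055]
ft_force: [0.5, -0.7, -1.8]
width: 0.0056
```

step_arm([
  [0,-20,-7,0],
  [0,-20,-7,0],
  [0,-20,-7,0],
  [0,-20,-7,0],
  [0,-20,-7,0],
  [0,-20,-7,0],
  [0,-20,-7,0],
  [0,-15,-5,0],
])

```text
time: 34.15
ee_pos: [0.3781, -0.173, 0.1531]
tool_rot: [0.705, -0.055, 0.705, 0.055]
ft_force: [-0.7, 0.5, -1.5]
width: 0.0056
```

step_arm([
  [0,-12,-4,0],
  [0,-8,-2,0],
  [0,-5,-1,0],
  [0,-3,0,0],
  [0,0,0,0],
  [0,0,0,0],
  [0,0,0,0],
  [0,0,0,0],
])

```text
time: 34.95
ee_pos: [0.3767, -0.2001, 0.1536]
tool_rot: [0.705, -0.056, 0.705, 0.056]
ft_force: [-0.5, 0.5, -1.2]
width: 0.0058
```

```bash
python3 -c "
from h import *
goto((.4424-.0651,-.1895-.0106),9,.155);print(env.sense()['qvel'].round(3))
b=cv2.cvtColor(env.camera('scene'),4);a=cv2.cvtColor(env.camera('top'),4)
cv2.imwrite('pics/e1.png',np.hstack([cv2.resize(b[200:400,230:430],(400,400),interpolation=3),cv2.resize(a[200:400,330:530],(400,400),interpolation=3)]))
cv2.imwrite('pics/e1s.png',b);cv2.imwrite('pics/e1t.png',a)
for n,i,bx in(('scene',b,(200,150,450,400)),('top',a,(330,200,530,400))):
  e=cream(n,i,bx); print(n,e,[ray(n,e[0][0],z)[0].round(4).tolist() for z in(.15,.16,.17)])
"
```

```text
t 34.95 p [ 0.3767 -0.2001  0.1536] jaw 9.0 shift mm [-1.4 -0.1  0.6] turn 0.028324078345207226 w 0.0058 F [-0.5  0.5 -1.2] q [-0.6   0.19  2.   -0.    0.95 -0.75]
[-0.002  0.001 -0.     0.    -0.001 -0.   ]
scene (((350.6589660644531, 307.8610534667969), (30.503448486328125, 40.31538772583008), 94.79386901855469), 957.0, (330, 292, 42, 32)) [[0.4458, -0.187, 0.15], [0.4409, -0.192, 0.16], [0.436, -0.197, 0.17]]
top (((443.3779602050781, 308.79718017578125), (36.823936462402344, 41.24958801269531), 14.587714195251465), 1145.5, (425, 289, 40, 42)) [[0.4428, -0.1886, 0.15], [0.4425, -0.1864, 0.16], [0.4422, -0.1843, 0.17]]
```

View pics/e1.png

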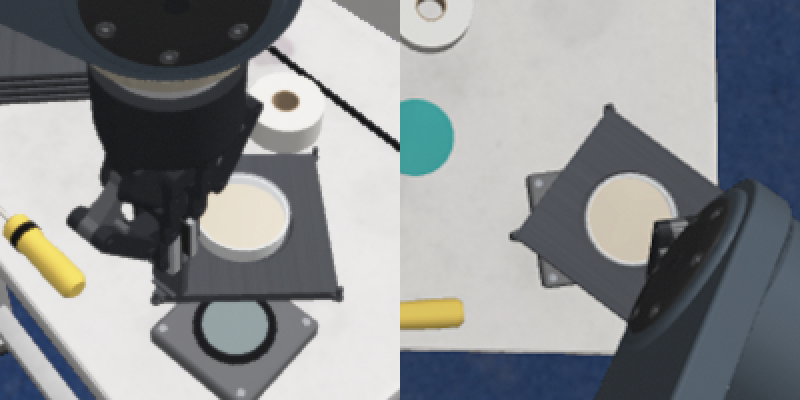

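```bash
python3 -c "
from h import *
def tri(a,b):
  A=[];B=[]
  for n,px in(('top',a),('scene',b)):
    K,e,M=cal(n);d=ray(n,px,0)[0]-e;d/=np.linalg.norm(d);Q=np.eye(3)-np.outer(d,d);A.append(Q);B.append(Q@e)
  return np.linalg.solve(sum(A),sum(B))
print('far',tri((435,253.5),(387.5,276.5)));print('side',tri((491,295),(399,346.5)));print('dish',tri((443.4,308.8),(350.7,307.9)))
s=cv2.imread('pics/e1s.png');g=cv2.cvtColor(s,6);r=cv2.cvtColor(cv2.imread('pics/scene0.png'),6)
# level check: predicted scene rows of the front edge (ear corner..-y corner) and far corner for several tilts
from mod import *
import mod
mod.c=np.array([.4428,-.1895])
for th in(-.05,0,.05,.1):
  f=.0992+.0-.076*-th*0
  P=[P3(-d,0,.008,th,f-.076*th,0),P3(0,-d,.008,th,f-.076*th,0),P3(d,0,.008,th,f-.076*th,0)]
  print(th,((proj('scene',P)-[230,200])*2).round(0).tolist(),((proj('top',P)-[330,200])*2+[400,0]).round(0).tolist())
"
```

```text
far [ 0.51831959 -0.17839996  0.14820253]
side [ 0.46402992 -0.25889625  0.13028935]
dish [ 0.44341253 -0.18834821  0.15337363]
-0.05 [[157.0, 307.0], [339.0, 295.0], [314.0, 149.0]] [[645.0, 334.0], [741.0, 202.0], [610.0, 104.0]]
0 [[157.0, 304.0], [339.0, 295.0], [314.0, 152.0]] [[647.0, 334.0], [741.0, 202.0], [608.0, 104.0]]
0.05 [[158.0, 300.0], [339.0, 294.0], [314.0, 155.0]] [[648.0, 334.0], [740.0, 201.0], [607.0, 105.0]]
0.1 [[159.0, 295.0], [340.0, 294.0], [313.0, 158.0]] [[649.0, 333.0], [740.0, 200.0], [606.0, 105.0]]
```

```bash
python3 -c "
from h import *
s=env.sense();print(s['time'],s['width'],abs(s['qvel']).max()); print(env.hand_in())"
```

```text
35.05 0.005803664797710501 0.004252807086562425
the job is handed in; nothing more can be done
None
```

The job is handed in at 35 s of the 64 s allowed. I laid the dish in the top tray's recess and let go of it. I then gripped the tray by its ear, peeled it off ear corner first with a soft grip, and firmed the grip to level it. It is held over the viewer.

**Last checks:**

| Check | Measured | Limit |
|---|---|---|
| Dish seated before the peel | underside about 43.7 mm (floor 43 mm), within about 1 mm of the recess centre | 6 mm off centre |
| Tilt during the peel | about 0.087 rad | above 0.07 rad |
| Far corner height during the peel | about 45 mm | below 48 mm |
| Dish over viewer | about 1 mm off centre | 25 mm |
| Recess floor height | about 143 mm | 110–200 mm |
| Final tilt | roughly 0–0.05 rad | 0.12 rad |
| Lower trays | image shift up to about 0.5 px, roughly 1 mm | 40 mm |

The arm was still when I handed in, and the bystanders were never touched as far as I saw.

**What disagreed or went wrong:**
- **Finger length:** the fingertips turned out to be about 31 mm behind the reported TCP. The first three closes on the dish shut above it. The third pressed on its top with about 14 N, and the dish did not move. I corrected the height and the next grip held.
- **Width reading:** it was 55.6 mm on the 60 mm dish and 5.8 mm on the 8 mm ear, so it reads low under grip.
- **Peel margin:** the far corner rose more than planned, and the peel figures come from fitting the pictures, so that step is likely met but not directly confirmed.
- **Side corner:** a two-view height for one side corner came out about 1 cm lower than the tray's level would put it. That corner was partly hidden in the top view, so I trusted the other corners.
- **Pictures:** I viewed 14, against the budget of 10 plus one or two.

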